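Make up a bracket and spacer kit at the fabrication bench

ROBOT

A 6-joint arm with a two-finger parallel gripper is mounted at the origin on the work surface. World frame = base frame: x ahead of the robot, y to its left, z up, the work surface at z = 0. Lengths are in m, angles in rad, forces in N, time in s.
With the tool pointing down it reaches from about 0.25 to 0.8 m from the base axis. Payload 3.9 kg.
Tool frame: the origin (TCP) lies at the centre of the arm's flange, where the gripper is bolted on; the fingertips stand 173 mm ahead of it and the grasp point (between the pads) lies 155 mm ahead of it; z points along the fingers, x is the direction in which the jaws open and shut, and the axes are right-handed (so a half turn about z gives the same grasp; the last joint's range is limited). The gripper opens to 85 mm and grips with 20 to 120 N. Pads are 22 mm wide; open, the fingers measure 114 mm over their backs; the gripper's body (76 mm by 85 mm) begins 54 mm behind the grasp point. The pads swing forward as they close: fully open they stand 13 mm farther back than shut.
Start: joints at [-1.272, 0.26, -0.138, 1.173, 0, 1.571], TCP at [0.155, -0.502, 0.405] pointing down, gripper open.
Joint ranges: [-2.78, 2.78], [-0.83, 1.72], [-1.28, 1.37], [-1.9, 2.12], [-1.57, 1.48], [-3.14, 3.14]. Speed limits (rad/s): [2.57, 2.57, 3.14, 3.14, 3.14, 3.14].

INTERFACE

Orientations are given as a unit quaternion [w, x, y, z].
In Python, from station import bot gives the robot as it stands.
- The arm moves only by the shell command python3 -m creep 'ROWS' [FORCE]. ROWS is JSON, a list that holds one entry, the list of rows, each a list of 7 numbers: the turn, a rotation vector about the tool's x, y, z in rad, then the shift along the tool's x, y, z in cm, then the finger opening in cm, from 0 to 8.54. A call has 1 to 12 rows; each row is the pose to reach, as a shift and turn from the pose measured when the call began, along the tool's axes at that moment; what a row does not reach only later rows make up. A row lasts 1/8 s, in which the tool goes at most 62.5 mm and 10.7 degrees, less where a joint would pass 70% of its speed; a pose out of reach is approached as far as the arm can. A call with a gripper value outside its range is refused whole. The fingers move at their own pace and stop on an object; FORCE is the grip in N (left out, the last holds). Time passes only in rows, so rows that repeat a pose let the fingers close. It gives the time, the measured TCP pose, the force and the opening at its end, in the units of the state.
- bot.read_state(): the state, without advancing time (a new reading comes with each control period).
- bot.capture(name): name is "side" or "top" or "wrist"; returns a dict with "pixels" (384x512x3 uint8, red, green, blue), "mtx" (3x3 intrinsics, pixels), "distortion" ([k1, k2, p1, p2, k3] as OpenCV has them; the pictures are not rectified), "R" (3x3) and "t" (3): a world point X has camera coordinates R X + t; the wrist camera has in their place "hand_eye" (4x4, takes a point from camera to tool coordinates, whose origin is the TCP and whose axes are the tool frame's). Camera axes: x right, y down, z forward; pixel columns grow to the right and rows downward; lengths in m; the calibration is good to about 2 mm. A picture is of the moment at which its call begins: read the wrist's pose just before it. There is no depth.
- bot.hand_in(): hands the job in, once; it reports no verdict.
Trained networks look in the newest picture that a camera, given by its name, has taken for a name from the list of things; names that differ only in an ending like _2 or _b are one class to them, and where a whole thing is asked for, a point or a joint stands for the part that bears it (a point fixed in the world has none). Each returns a list of dicts, best first, with "score" (0 to 1); they miss things now and then, are a little off and sometimes report something else, mostly with a low value. They report only what shows in the picture. A call takes as long as a camera call. They do not tell look-alikes from the thing itself.
- bot.regions_of(camera, label): "pixels" (384x512 bool, what is visible of it) and "uv" ([column, row] in pixels, amid what is visible of it).
- bot.place_of(camera, label): "uv" ([column, row] in pixels: a listed point, or the origin of a listed thing).
The state is a dict: "time": time; "joint_pos": joint angles; "dq": joint speeds; "effort": joint torques, N m; "eef_pos": TCP position; "orientation": TCP orientation; "contact_force": force on the tool from outside, world axes, zero at the start; "ft_torque": the same for the moment, N m; "opening": opening from 0.0 (shut) to 1.0 (fully open).
Only numpy, scipy, OpenCV 4.12 (cv2) and the standard library are available. Lean on these libraries where they do the work, as an engineer would, in place of code of your own. Each camera call takes 0.05 s, during which the arm holds its last target.

TASK

Make up the kit for the next assembly: flip the cam lever of the forming fixture free, draw the slide fully back, lift the formed bracket out of the nest and stand it on its base in the kit tray. Pull every hexagonal spacer pillar out of the tube rack and lay them flat in the tray too, but leave the marker in the rack and the other tools where they lie. Leave the empty fixture with its slide pushed fully home and the cam lever flipped back to locked.

Things in the scene. Friction and masses are not known exactly. Their poses are not given: they have to be found in the camera images.
- fixture: steel forming fixture fixed to the bench, base 227 mm (x) by 130 mm (y) by 12 mm, origin at the centre of its underside. At its -x end the nest: an open cavity 54 mm wide, floor 22 mm and rim 42 mm above the bench, closed at +x by the slide. A grey bridge (34 mm long, 90 wide, 74 high) carries the cam lever. Its +x points roughly to the robot's right (-y), +y roughly away from the robot.
- slide (a joint): steel slide along the fixture's +x, in m: 0 = home (its nose reaches 25 mm over the bracket's tab, 2 mm above it), 0.040 = fully back. About 2 N of friction once the cam is free; while the lever is locked the cam sits in a slot across the slide and leaves it 1.5 mm of play.
- slide_knob (a point): centre of the slide's black ball knob, 28 mm diameter, on a 14 mm upright stem at the slide's rear end, 90 mm above the bench; 34 mm of free room between the ball and the bridge when the slide is home. Grip it from above.
- cam_lever (a joint): cam lever about its pivot, in rad: 0 = locked (leans 50 degrees from upright to the fixture's +y), 1.6 = free (leans 42 degrees to -y). It swings up and over, across the slide, with little friction; its weight holds it down at either end. With the slide more than 2 mm off home the cam lands on the slide and the lever stops at about 1.2.
- lever_knob (a point): centre of the black ball, 24 mm diameter, at the end of the cam lever, 95 mm from the lever's pivot; it moves with the lever, whose bar is 11 mm thick. The pivot lies at x 33.5, y 0, z 58 mm in the fixture's frame, its axis along the fixture's x.
- bracket: formed aluminium bracket, loose, about 0.17 kg: base 90 mm (x) by 50 (y) by 6 with two upright walls 6 mm thick along its long edges, outer faces 50 mm apart: 72 mm high from x -45 to -5 mm, 36 mm high on to x 15 (rounded step); the bare tab is x 15 to 45. Origin at the centre of the underside, z up. In the nest it sits at fixture x -51.5, z 22 mm, its x along the fixture's.
- rack: steel rack fixed to the bench: a plate 70 mm (x) by 260 mm (y) by 8 mm with a row of five upright square tubes along its y, at -100, -50, 0, 50 and 100 mm; tubes 30 mm square outside, 24 mm inside, tops 78 mm above the bench. Origin at the centre of the plate's underside; x points away from the robot.
- pillar1: hexagonal aluminium spacer pillar, loose, about 0.10 kg: hex bar 17 mm across flats (19.6 across corners), 150 mm long, same at both ends. Origin at the centre of its foot end, z along its axis, x and y: one pair of flats faces +x and -x. Starts upright in any one of the rack's tubes, foot on the rack's plate, 80 mm of it above the tube, turned any way. May be absent.
- pillar2: hexagonal aluminium spacer pillar, loose, about 0.10 kg: hex bar 17 mm across flats (19.6 across corners), 150 mm long, same at both ends. Origin at the centre of its foot end, z along its axis, x and y: one pair of flats faces +x and -x. Starts upright in any one of the rack's tubes, foot on the rack's plate, 80 mm of it above the tube, turned any way. May be absent.
- pillar3: hexagonal aluminium spacer pillar, loose, about 0.10 kg: hex bar 17 mm across flats (19.6 across corners), 150 mm long, same at both ends. Origin at the centre of its foot end, z along its axis, x and y: one pair of flats faces +x and -x. Starts upright in any one of the rack's tubes, foot on the rack's plate, 80 mm of it above the tube, turned any way. May be absent.
- pillar4: hexagonal aluminium spacer pillar, loose, about 0.10 kg: hex bar 17 mm across flats (19.6 across corners), 150 mm long, same at both ends. Origin at the centre of its foot end, z along its axis, x and y: one pair of flats faces +x and -x. Starts upright in any one of the rack's tubes, foot on the rack's plate, 80 mm of it above the tube, turned any way. May be absent.
- pillar1_mid (a point): middle of pillar1, on its axis, 75 mm from either end.
- pillar2_mid (a point): middle of pillar2, on its axis, 75 mm from either end.
- pillar3_mid (a point): middle of pillar3, on its axis, 75 mm from either end.
- pillar4_mid (a point): middle of pillar4, on its axis, 75 mm from either end.
- marker: marker pen, loose, 15 to 16 mm diameter and 136 mm long, black round cap up, standing in one of the rack's tubes; origin at the foot end, z towards the cap. Stays in the rack.
- tray: aluminium kit tray, loose, about 0.9 kg: 260 mm (x) by 196 mm (y) by 25 mm high outside, walls and floor 3 mm. Origin at the centre of its underside; its x points roughly away from the robot.
- wrench: spanner 160 mm long lying on the bench; bystander.
- hammer: hammer 260 mm long lying on the bench; bystander.
- spray: spray can 58 mm diameter, 160 mm high, standing; bystander.
- offcut: aluminium angle offcut 50 x 90 x 50 mm; bystander.
- tape: tape measure 75 x 62 x 32 mm, lying; bystander.
- square: steel try square, blade 110 mm, lying on the bench; bystander.
Not all that is in view belongs to the job. Leave any turquoise look-alike of the pillar4 alone.

How it is judged:
On the way, in this order (a step that is already met when the one before it is completed fails the run):
1. the cam lever is flipped free (value of joint cam_lever above 1.4 rad), for 0.1 s.
2. the slide is drawn fully back (value of joint slide above 0.036 m), for 0.1 s.
3. the bracket is lifted out of the nest (z of bracket in the frame of fixture above 0.055 m), for 0.1 s.
At the end, for the whole second after the job is handed in: Bracket upright (7 deg) on its base on the tray floor; every pillar flat (11 deg) in the tray, its middle inside the walls and under 30 mm above the tray underside; all at rest; slide within 4 mm of home; cam lever within 0.15 rad of locked (value of joint slide below 0.004 m and value of joint cam_lever below 0.15 rad and x of bracket in the frame of tray between -0.11 and 0.11 m and y of bracket in the frame of tray between -0.08 and 0.08 m and z of bracket in the frame of tray below 0.012 m and angle between bracket's own z axis and vertical below 0.12 rad and linear speed of each of bracket, pillar1, pillar2, pillar3, pillar4 below 0.02 m/s and x of pillar1_mid in the frame of tray between -0.127 and 0.127 m and y of pillar1_mid in the frame of tray between -0.095 and 0.095 m and z of pillar1_mid in the frame of tray between 0.003 and 0.03 m and angle between pillar1's own z axis and vertical between 1.37 and 1.77 rad and x of pillar2_mid in the frame of tray between -0.127 and 0.127 m and y of pillar2_mid in the frame of tray between -0.095 and 0.095 m and z of pillar2_mid in the frame of tray between 0.003 and 0.03 m and angle between pillar2's own z axis and vertical between 1.37 and 1.77 rad and x of pillar3_mid in the frame of tray between -0.127 and 0.127 m and y of pillar3_mid in the frame of tray between -0.095 and 0.095 m and z of pillar3_mid in the frame of tray between 0.003 and 0.03 m and angle between pillar3's own z axis and vertical between 1.37 and 1.77 rad and x of pillar4_mid in the frame of tray between -0.127 and 0.127 m and y of pillar4_mid in the frame of tray between -0.095 and 0.095 m and z of pillar4_mid in the frame of tray between 0.003 and 0.03 m and angle between pillar4's own z axis and vertical between 1.37 and 1.77 rad); the robot touches nothing.
It fails at once if the marker is pulled out of the rack or upset (distance of marker from where it was at the start of the episode above 0.06 m).
It fails at once if a bystanding tool is moved by more than 5 cm (distance of any of wrench, hammer, spray, offcut, tape, square from where it was at the start of the episode above 0.05 m).
Of pillar1, pillar2, pillar3, pillar4 only 2 to 4 are there at a start; the rules pass over those that are not, and their reading is None.
At some moment in a run one of tray may be knocked a few centimetres aside while the robot is not near it.
Once in a run the grip may slacken for a moment while it holds something.
It also fails if it takes over 210 s, if anything falls off the work surface, if the arm or the gripper's body presses on something with over 40 N, if the wrist force passes 120 N, or if a joint passes its speed limit or range.

## Working session

There is one attempt and no reset: what is moved stays moved. The work goes in short steps, Python scripts to look and compute and a shell command to move; the robot and the scene stay as the last step left them, time stands still between calls to the robot, and variables do not carry over. Pictures are saved under pics/ and viewed, and the job is handed in when it is done.

```bash
ls; mkdir -p pics; cat > h.py <<'E'
import numpy as np, cv2
from station import bot
def snap(n,fn=None):
    c=bot.capture(n)
    if fn: cv2.imwrite('pics/'+fn,c['pixels'][:,:,::-1])
    return c
E
python3 - <<'E'
from h import *
print(bot.read_state())
for n in ['top','side','wrist']:
    c=snap(n,n+'0.png'); print(n,c['mtx'],c['distortion'],c.get('R'),c.get('t'),c.get('hand_eye'))
E
```

```text
pics
{'time': 0.0, 'joint_pos': array([-1.27200581e+00,  2.60687228e-01, -1.39358336e-01,  1.17268681e+00,
        1.14165755e-05,  1.57078130e+00]), 'dq': array([0.00127205, 0.00067494, 0.00183277, 0.00090772, 0.00140987,
       0.00030116]), 'effort': array([-8.59324009e-04, -4.05672526e+01,  2.53923976e+01,  1.86728965e-02,
       -9.08915149e-05,  8.32288350e-06]), 'eef_pos': array([ 0.15444496, -0.50142022,  0.40386694]), 'orientation': array([-5.79589876e-04,  8.04480475e-01, -5.93978307e-01, -7.75358134e-04]), 'contact_force': array([-0.65990778, -0.74961809,  1.89436396]), 'ft_torque': array([ 0.02711105, -0.04152965,  0.00374443]), 'opening': 0.9973058880848983}
top [[401.12848017   0.         255.53233706]
 [  0.         401.12848017 193.14998479]
 [  0.           0.           1.        ]] [0.00070022 0.         0.         0.         0.        ] [[-0.02511197 -0.99963316  0.01014551]
 [-0.98017215  0.02262519 -0.19685185]
 [ 0.19655009 -0.01488768 -0.98038075]] [0.00217723 0.56505269 1.14938515] None
side [[404.75125342   0.         260.1065641 ]
 [  0.         404.75125342 193.40453578]
 [  0.           0.           1.        ]] [-0.08559208  0.          0.          0.          0.        ] [[-0.93044533 -0.36604001 -0.01691744]
 [-0.18672281  0.51334762 -0.83762092]
 [ 0.3152873  -0.7762016  -0.54598992]] [0.5280423  0.18794316 0.86656172] None
wrist [[285.73092802   0.         251.93825155]
 [  0.         285.73092802 196.18923559]
 [  0.           0.           1.        ]] [-0.05406743  0.          0.          0.          0.        ] None None [[ 9.99999940e-01 -3.42944007e-04 -5.10527156e-05  9.62029422e-04]
 [ 3.42695865e-04  9.55234367e-01  2.95849939e-01 -7.56877859e-02]
 [-5.26926551e-05 -2.95849939e-01  9.55234427e-01  3.09197214e-02]
 [ 0.00000000e+00  0.00000000e+00  0.00000000e+00  1.00000000e+00]]
```

View pics/top0.png

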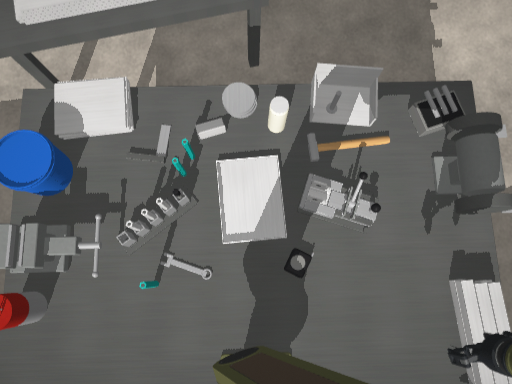

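View pics/side0.png

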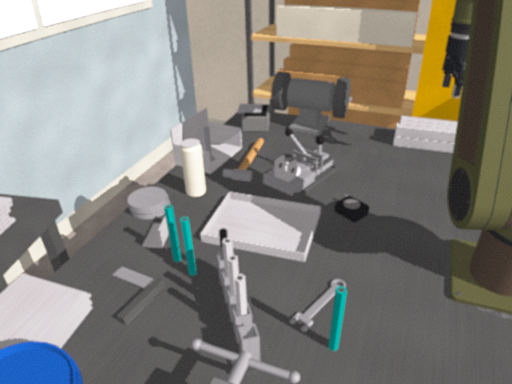

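View pics/wrist0.png

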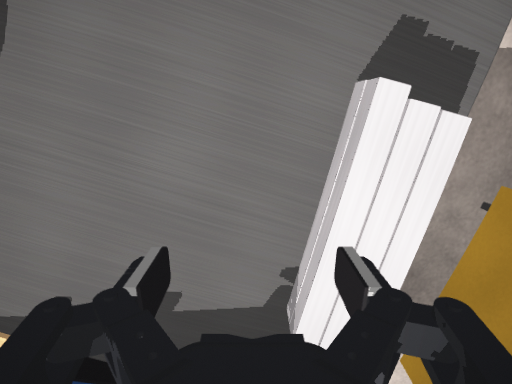

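The top view shows the rack at (155,215), the tray at (252,198), the fixture at (342,200) with the lever ball at (364,176) and the slide ball at (376,208). Turquoise look-alikes stand outside the rack at (178,165), (187,148) and (148,284). Next I'll run the detectors and look at enlarged crops.

```bash
cat >> h.py <<'E'
def ray(c,uv,T=None):
    p=cv2.undistortPoints(np.array([[uv]],float),c['mtx'],c['distortion'])[0,0]
    d=np.array([p[0],p[1],1.])
    if 'R' in c and c['R'] is not None:
        R=np.array(c['R']);t=np.array(c['t']); return -R.T@t, R.T@d
    H=T@np.array(c['hand_eye']); return H[:3,3],H[:3,:3]@d
def tri(rs):
    A=np.zeros((3,3));b=np.zeros(3)
    for o,d in rs:
        d=d/np.linalg.norm(d);P=np.eye(3)-np.outer(d,d);A+=P;b+=P@o
    x=np.linalg.solve(A,b)
    return x,max(np.linalg.norm((np.eye(3)-np.outer(d,d)/(d@d))@(x-o)) for o,d in rs)
def atz(r,z):
    o,d=r; return o+d*(z-o[2])/d[2]
def proj(c,X,T=None):
    if c.get('R') is not None: R=np.array(c['R']);t=np.array(c['t'])
    else:
        H=np.linalg.inv(T@np.array(c['hand_eye']));R=H[:3,:3];t=H[:3,3]
    return cv2.projectPoints(np.array(X,float).reshape(-1,3),cv2.Rodrigues(R)[0],t,c['mtx'],c['distortion'])[0][:,0]
def pose(s=None):
    from scipy.spatial.transform import Rotation as Ro
    s=s or bot.read_state();q=s['orientation'];T=np.eye(4)
    T[:3,:3]=Ro.from_quat([q[1],q[2],q[3],q[0]]).as_matrix();T[:3,3]=s['eef_pos'];return T
E
python3 - <<'E'
from h import *
C={n:snap(n) for n in ['top','side']}
L=['fixture','slide_knob','lever_knob','bracket','rack','pillar1','pillar1_mid','marker','tray','wrench','hammer','spray','offcut','tape','square']
for l in L:
    for n in C:
        r=bot.place_of(n,l); print(l,n,[(np.round(x['uv'],1).tolist(),round(x['score'],2)) for x in r[:8]])
for n,(x,y,w,h,k) in {'top':(100,130,120,170,4),'side':(150,190,220,180,4)}.items():
    cv2.imwrite(f'pics/{n}_rack.png',cv2.resize(C[n]['pixels'][y:y+h,x:x+w,::-1],None,fx=3.3,fy=3.3,interpolation=cv2.INTER_CUBIC))
for n,(x,y,w,h) in {'top':(290,130,110,110),'side':(250,110,110,90)}.items():
    cv2.imwrite(f'pics/{n}_fix.png',cv2.resize(C[n]['pixels'][y:y+h,x:x+w,::-1],None,fx=5,fy=5,interpolation=cv2.INTER_CUBIC))
E
```

```text
fixture top [([338.4, 204.5], 0.72)]
fixture side [([297.1, 175.8], 0.65), ([157.5, 235.3], 0.53)]
slide_knob top [([374.9, 207.9], 0.94), ([165.4, 205.8], 0.65)]
slide_knob side [([317.1, 138.5], 0.52)]
lever_knob top [([365.2, 173.7], 0.64), ([251.7, 196.8], 0.48)]
lever_knob side [([351.4, 212.5], 0.7), ([288.0, 130.5], 0.69)]
bracket top [([318.3, 199.4], 0.97), ([145.4, 162.2], 0.55), ([363.6, 173.8], 0.52)]
bracket side [([292.9, 176.5], 0.91)]
rack top [([158.0, 218.6], 0.89)]
rack side [([238.7, 311.5], 0.62)]
pillar1 top [([154.0, 282.3], 0.66), ([155.2, 218.9], 0.61), ([183.9, 173.1], 0.48), ([171.8, 209.1], 0.43), ([191.7, 156.1], 0.42), ([143.1, 229.5], 0.39)]
pillar1 side [([331.9, 344.4], 0.96), ([176.7, 259.4], 0.72)]
pillar1_mid top []
pillar1_mid side []
marker top [([184.6, 199.7], 0.63)]
marker side [([155.8, 237.9], 0.42)]
tray top []
tray side [([263.5, 227.6], 0.56)]
wrench top [([184.6, 265.3], 0.59)]
wrench side [([319.6, 305.2], 0.59)]
hammer top [([346.0, 142.4], 0.62)]
hammer side [([250.7, 160.2], 0.78)]
spray top [([278.2, 126.2], 0.96), ([251.0, 200.3], 0.71)]
spray side [([196.4, 189.2], 0.61)]
offcut top [([213.5, 130.6], 0.87), ([251.7, 199.0], 0.5), ([346.9, 144.9], 0.22)]
offcut side [([160.2, 235.5], 0.87)]
tape top [([298.9, 261.7], 0.67)]
tape side []
square top [([147.3, 162.4], 0.97), ([184.7, 201.3], 0.45)]
square side [([143.4, 304.0], 0.66)]
```

```bash
cd pics; python3 -c "
import cv2,numpy as np
a=cv2.imread('top_rack.png');b=cv2.imread('top_fix.png');
print(a.shape,b.shape)"
```

```text
(561, 396, 3) (550, 550, 3)
```

View pics/top_rack.png

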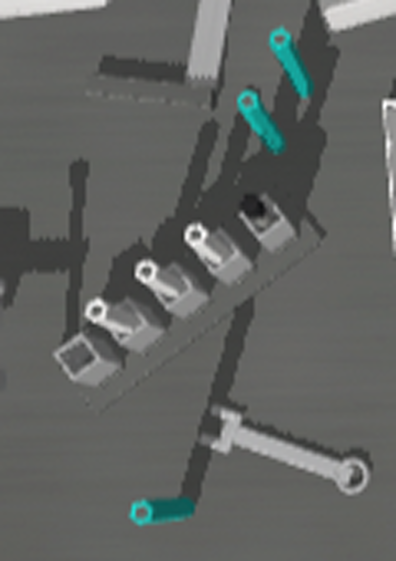

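View pics/side_rack.png

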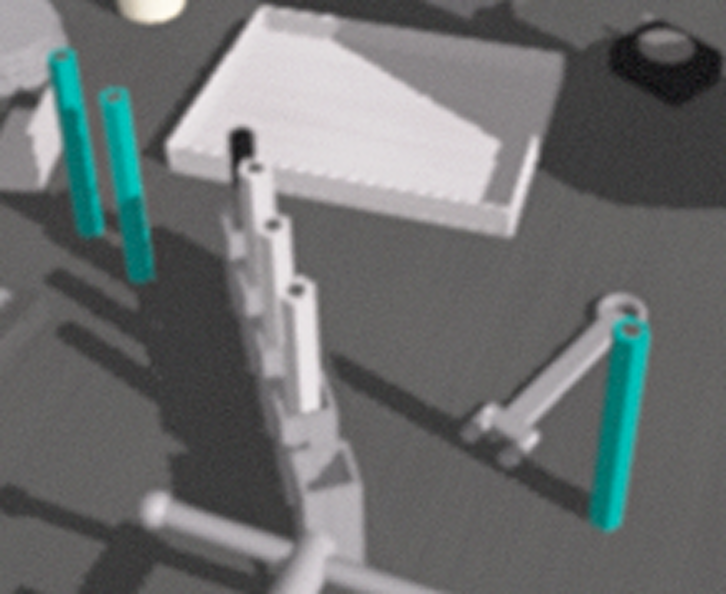

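View pics/top_fix.png

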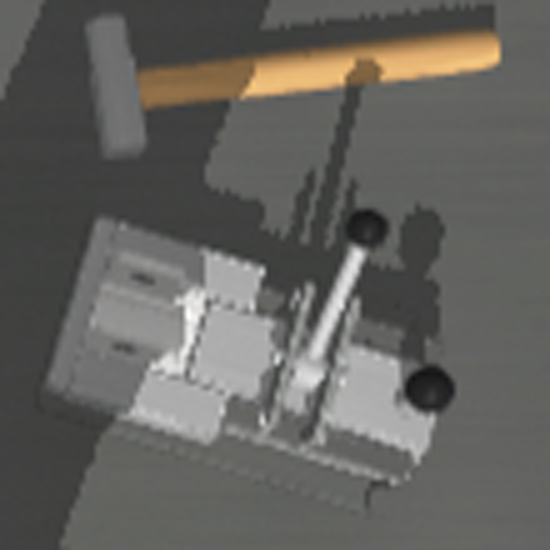

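View pics/side_fix.png

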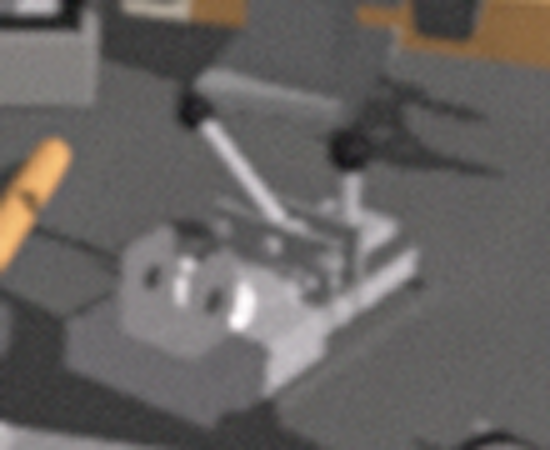

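```bash
python3 - <<'E'
from h import *
C={n:snap(n) for n in ['top','side']}
P={'lever':((363.4,175.6),(289.2,131.2)),'slide':((375.8,207.8),(320,139.6)),
'pA':((129.1,224.2),(240,277.9)),'pB':((144.5,212.1),(233,257.9)),'pC':((159.4,201.2),(227.6,240.9)),'mk':((177,193),(223.5,230))}
for k,(a,b) in P.items():
    x,e=tri([ray(C['top'],a),ray(C['side'],b)]); print(k,x.round(4),round(e,4))
for k,uv in {'c1':(218,158),'c2':(279,154),'c3':(286,238),'c4':(222,243)}.items():
    print(k,atz(ray(C['top'],uv),0.025).round(3))
for k,uv in dict(tape=(299,262),spray=(278,110),hammer_head=(312,147),hend=(388,140),wr1=(168,258),wr2=(206,273)).items(): print(k,atz(ray(C['top'],uv),0.02).round(3))
for k,uv in {'fA':(310,174),'fB':(299,210),'fC':(364,231)}.items():
    print(k,atz(ray(C['top'],uv),0.012).round(3))
E
```

```text
lever [ 0.5959 -0.3213  0.1222] 0.0
slide [ 0.5066 -0.3589  0.0913] 0.0002
pA [0.4682 0.3337 0.1567] 0.001
pB [0.4999 0.2931 0.1568] 0.0007
pC [0.5292 0.2535 0.1562] 0.0007
mk [0.5569 0.2096 0.141 ] 0.0036
c1 [0.686 0.103 0.025]
c2 [ 0.695 -0.089  0.025]
c3 [ 0.431 -0.1    0.025]
c4 [0.421 0.093 0.025]
tape [ 0.359 -0.137  0.02 ]
spray [ 0.845 -0.092  0.02 ]
hammer_head [ 0.717 -0.195  0.02 ]
hend [ 0.735 -0.439  0.02 ]
wr1 [0.38  0.255 0.02 ]
wr2 [0.333 0.141 0.02 ]
fA [ 0.631 -0.185  0.012]
fB [ 0.518 -0.145  0.012]
fC [ 0.448 -0.342  0.012]
```

```bash
cat >> h.py <<'E'
from scipy.spatial.transform import Rotation as Ro
def Rdown(yaw):
    y=np.deg2rad(yaw);x=np.array([np.cos(y),np.sin(y),0]);z=np.array([0,0,-1.]);return np.stack([x,np.cross(z,x),z],1)
def go(tcp,yaw=None,R=None):
    T=pose(); Rt=Rdown(yaw) if R is None else R
    rv=Ro.from_matrix(T[:3,:3].T@Rt).as_rotvec(); sh=T[:3,:3].T@(np.array(tcp)-T[:3,3])*100
    print('row',rv.round(3).tolist(),sh.round(2).tolist())
    return rv,sh
def st():
    s=bot.read_state();T=pose(s)
    print('t',round(s['time'],2),'tcp',T[:3,3].round(4),'yaw',round(np.degrees(np.arctan2(T[1,0],T[0,0])),1),'tilt',T[:3,2].round(3),'q',s['joint_pos'].round(2),'F',s['contact_force'].round(1),'op',round(s['opening'],3))
E
python3 -c "
from h import *
go([.585,-.32,.42],70.4)"
```

```text
row [0.0, -0.0, -2.501] [-4.7, -46.49, -1.53]
```

```bash
python3 -m creep '[[[0,0,-0.4,-4.7,-6,-3,4.5],[0,0,-0.6,-4.7,-12,-3,4.5],[0,0,-0.8,-4.7,-18,-3,4.5],[0,0,-1.0,-4.7,-24,-3,4.5],[0,0,-1.2,-4.7,-30,-3,4.5],[0,0,-1.4,-4.7,-36,-3,4.5],[0,0,-1.6,-4.7,-42,-3,4.5],[0,0,-1.8,-4.7,-46.5,-3,4.5],[0,0,-2.0,-4.7,-46.5,-3,4.5],[0,0,-2.2,-4.7,-46.5,-3,4.5],[0,0,-2.4,-4.7,-46.5,-3,4.5],[0,0,-2.5,-4.7,-46.5,-3,4.5]]]' 40; python3 - <<'E'
from h import *
st()
T=pose();c=snap('wrist','w1.png')
print(proj(c,[[.596,-.321,.122],[.5066,-.3589,.0913]],T))
for l in ['lever_knob','slide_knob','bracket','fixture']: print(l,[(x['uv'],x['score']) for x in bot.place_of('wrist',l)])
E
```

```text
time: 3.35
eef_pos: [0.5852, -0.3199, 0.4345]
orientation: [-0.0, 0.881, 0.473, -0.0]
contact_force: [-0.5, 0.8, -0.9]
opening: 0.529
t 3.35 tcp [ 0.5852 -0.3199  0.4345] yaw 56.4 tilt [-0.  0. -1.] q [-0.5   0.51  0.33  1.39 -0.    0.09] F [-0.5  0.8 -0.9] op 0.529
[[257.35430066 193.55492455]
 [182.16286348 138.08940156]]
lever_knob [([260.0, 197.8], 0.95), ([447.4, 8.3], 0.73)]
slide_knob [([186.9, 139.9], 0.89)]
bracket [([306.7, 105.0], 0.87), ([267.7, 114.9], 0.42)]
fixture [([266.2, 112.6], 0.62)]
```

View pics/w1.png

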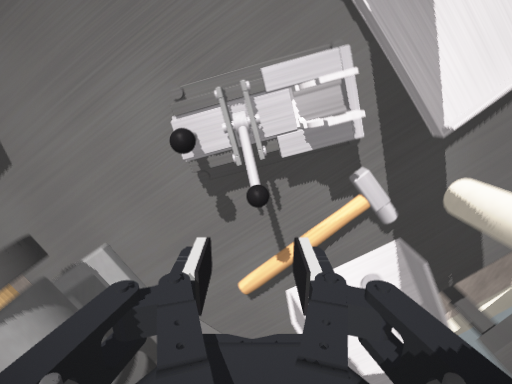

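The wrist view shows the lever ball at (257,196), the slide ball at (182,141) and the hammer below. All three are within 3 px of where I predicted. I'll refine with three views.

```bash
python3 - <<'E'
from h import *
T=pose();C={n:snap(n) for n in ['top','side','wrist']}
P={'lever':((363.4,175.6),(289.2,131.2),(257.5,196)),'slide':((375.8,207.8),(320,139.6),(182,141))}
R={}
for k,(a,b,w) in P.items():
    x,e=tri([ray(C['top'],a),ray(C['side'],b),ray(C['wrist'],w,T)]); print(k,x.round(4),round(e,4)); R[k]=x
from scipy.optimize import least_squares
f=lambda p:np.r_[[p[0],p[1]]+Ro.from_euler('z',p[2]).as_matrix()[:2,:2]@[.0335,.0728]-R['lever'][:2],(([np.cos(p[2]),np.sin(p[2])]@np.array([[0,-1],[1,0]]).T*0),)[0][:0],
 np.array([-np.sin(p[2]),np.cos(p[2])])@(R['slide'][:2]-p[:2])]
s=least_squares(f,[.5385,-.265,np.deg2rad(-109.6)]);print(s.x,np.degrees(s.x[2]),f(s.x))
x0,y0,th=s.x;Rz=Ro.from_euler('z',th).as_matrix();print('knob in fix',Rz.T@(R['slide']-[x0,y0,0]))
pts=np.array([[-.1135,-.065,.012],[-.1135,.065,.012],[.1135,.065,.012],[.1135,-.065,.012],[-.0965,-.025,.094],[-.0965,.025,.094]])@Rz.T+[x0,y0,0]
for n in ['wrist','top']:
    im=C[n]['pixels'][:,:,::-1].copy()
    for q in proj(C[n],pts,T): cv2.circle(im,tuple(int(v) for v in q.round()),2,(0,0,255),1)
    cv2.imwrite(f'pics/ov_{n}.png',cv2.resize(im[30:230,150:400] if n=='wrist' else im[130:240,280:400],None,fx=3,fy=3))
E
```

```text
lever [ 0.5968 -0.3221  0.1218] 0.0015
slide [ 0.5074 -0.3601  0.0904] 0.0012
[ 0.53834806 -0.26729781 -1.89255477] -108.4354008967152 [-7.77156117e-16  8.32667268e-16  2.35245834e-15]
knob in fix [9.78145006e-02 2.35245834e-15 9.03746178e-02]
```

View pics/ov_wrist.png

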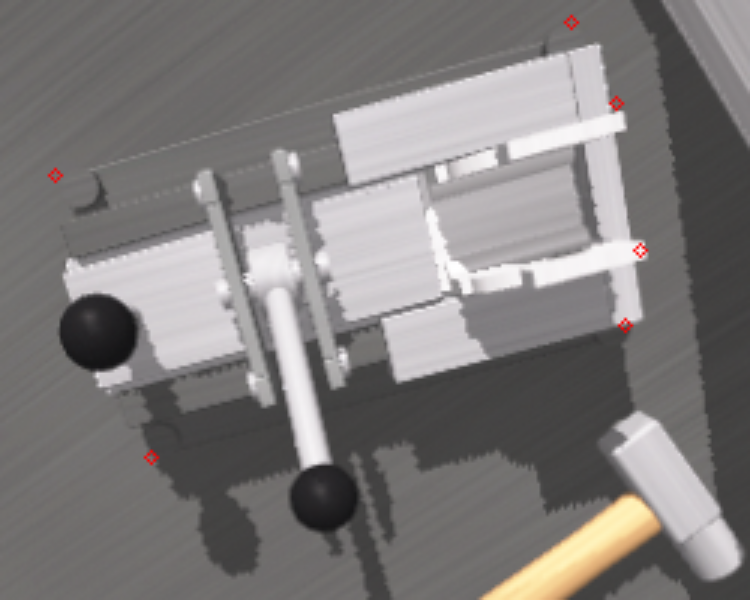

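View pics/ov_top.png

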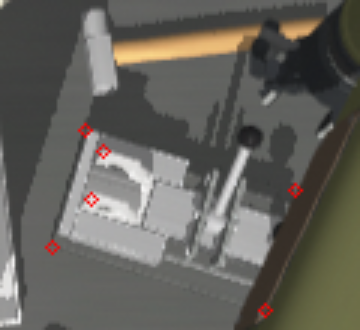

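```bash
python3 -c "
from h import *
go([.5965,-.322,.273],71.5)"
```

```text
row [0.0, 0.0, -0.271] [0.47, 1.06, 16.17]
```

```bash
python3 -m creep '[[[0,0,-0.15,0.3,0.6,3,4.5],[0,0,-0.27,0.5,1.1,6,4.5],[0,0,-0.27,0.5,1.1,9,4.5],[0,0,-0.27,0.5,1.1,12,4.5],[0,0,-0.27,0.5,1.1,14,4.5],[0,0,-0.27,0.5,1.1,15.2,4.5],[0,0,-0.27,0.5,1.1,16.2,4.5],[0,0,-0.27,0.5,1.1,16.2,4.5]]]' 40; python3 - <<'E'
from h import *
st(); c=snap('wrist','w2.png')
E
```

```text
time: 4.75
eef_pos: [0.5969, -0.3219, 0.2723]
orientation: [-0.0, 0.812, 0.584, -0.0]
contact_force: [-0.5, 0.8, 0.2]
opening: 0.528
t 4.75 tcp [ 0.5969 -0.3219  0.2723] yaw 71.4 tilt [-0.001  0.    -1.   ] q [-0.49  0.59  0.05  1.03  0.   -0.17] F [-0.5  0.8  0.2] op 0.528
```

View pics/w2.png

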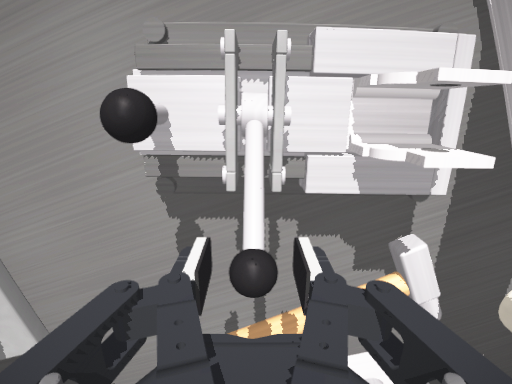

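The lever ball is at (253,273), centred between the fingers.

```bash
python3 -m creep '[[[0,0,0,0,0,0,1.5],[0,0,0,0,0,0,1.5],[0,0,0,0,0,0,1.5],[0,0,0,0,0,0,1.5]]]' 30; python3 -m creep '[[[0,0,0,0,-1.17,-1.17,1.5],[0,0,0,0,-2.5,-2.1,1.5],[0,0,0,0,-4.0,-2.8,1.5],[0,0,0,0,-5.6,-3.25,1.5],[0,0,0,0,-7.3,-3.4,1.5],[0,0,0,0,-8.9,-3.25,1.5],[0,0,0,0,-10.5,-2.8,1.5],[0,0,0,0,-12.0,-2.1,1.5],[0,0,0,0,-13.3,-1.2,1.5],[0,0,0,0,-13.5,-1.0,1.5]]]' 30;python3 -c "
from h import *
st(); c=snap('wrist','w3.png');c=snap('side','s3.png')"
```

```text
time: 5.3
eef_pos: [0.5976, -0.3218, 0.2741]
orientation: [0.001, 0.812, 0.584, 0.001]
contact_force: [0.6, 2.5, 6.0]
opening: 0.258
time: 6.55
eef_pos: [0.467, -0.2769, 0.2838]
orientation: [-0.002, 0.812, 0.584, 0.001]
contact_force: [-1.1, 7.3, 7.2]
opening: 0.261
t 6.55 tcp [ 0.467  -0.2769  0.2838] yaw 71.5 tilt [ 0.     0.004 -1.   ] q [-0.54  0.37 -0.31  0.89  0.   -0.21] F [-1.1  7.3  7.2] op 0.261
```

View pics/w3.png

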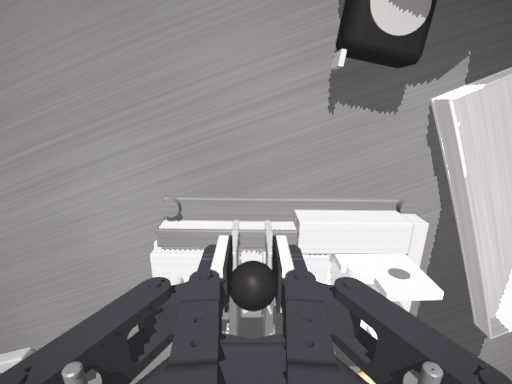

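```bash
python3 -m creep '[[[0,0,0,0,0,0,4.5],[0,0,0,0,0,0,4.5],[0,0,0,0,0,0,4.5],[0,0,0,0,0,-3,4.5],[0,0,0,0,0,-6,4.5],[0,0,0,0,0,-10,4.5],[0,0,0,0,0,-12,4.5]]]' 30;python3 -c "
from h import *
st(); c=snap('wrist','w4.png');c=snap('side','s4.png')
go([.507,-.36,.35],-18.5)"
```

```text
time: 7.52
eef_pos: [0.4675, -0.2779, 0.4062]
orientation: [-0.0, 0.812, 0.584, 0.001]
contact_force: [1.0, 0.1, -0.7]
opening: 0.528
t 7.53 tcp [ 0.4675 -0.2779  0.4062] yaw 71.5 tilt [ 0.002  0.002 -1.   ] q [-0.54  0.29 -0.09  1.19  0.   -0.21] F [ 1.   0.1 -0.7] op 0.528
row [0.001, -0.005, 1.57] [-6.53, 6.3, 5.65]
```

View pics/w4.png

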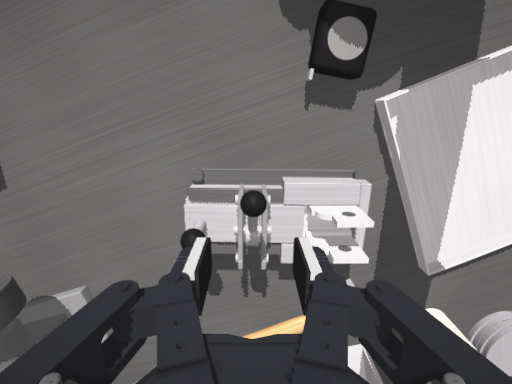

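```bash
python3 -m creep '[[[0,0,0.15,-1,1,0,5],[0,0,0.3,-2,2,0,5],[0,0,0.45,-3,3,0,5],[0,0,0.6,-4,4,0,5],[0,0,0.75,-5,5,0,5],[0,0,0.9,-6,6,0,5],[0,0,1.05,-6.5,6.3,1,5],[0,0,1.2,-6.5,6.3,2,5],[0,0,1.35,-6.5,6.3,3,5],[0,0,1.5,-6.5,6.3,4,5],[0,0,1.57,-6.5,6.3,5.6,5],[0,0,1.57,-6.5,6.3,5.6,5]]]' 30;python3 -c "
from h import *
st(); T=pose();c=snap('wrist','w5.png')
print([(x['uv'],x['score']) for x in bot.place_of('wrist','slide_knob')],proj(c,[.507,-.36,.09],T))
go([.507,-.36,.243],-18.5)"
```

```text
time: 9.12
eef_pos: [0.5063, -0.3593, 0.3477]
orientation: [-0.002, 0.987, -0.16, -0.001]
contact_force: [0.1, 0.1, -1.0]
opening: 0.582
t 9.12 tcp [ 0.5063 -0.3593  0.3477] yaw -18.5 tilt [-0.     0.004 -1.   ] q [-0.62  0.45  0.    1.12  0.    1.28] F [ 0.1  0.1 -1. ] op 0.582
[([252.5, 199.5], 0.9)] [[252.72040016 202.96528466]]
row [-0.003, -0.002, 0.001] [-0.01, 0.05, 10.68]
```

View pics/w5.png

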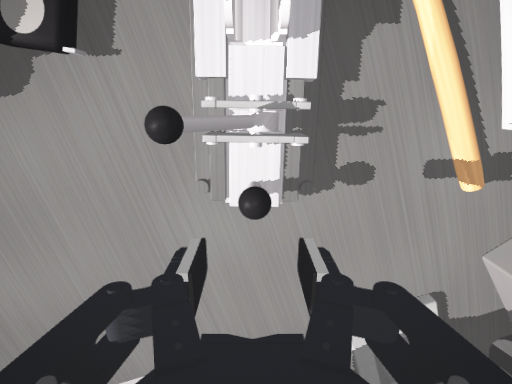

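The slide ball is at (255,203), right where predicted, and the lever is thrown to the free side (ball at (164,125)).

```bash
python3 -m creep '[[[0,0,0,0,0,3,5],[0,0,0,0,0,6,5],[0,0,0,0,0,8,5],[0,0,0,0,0,9.5,5],[0,0,0,0,0,10.7,5],[0,0,0,0,0,10.7,5],[0,0,0,0,0,10.7,1.5],[0,0,0,0,0,10.7,1.5],[0,0,0,0,0,10.7,1.5],[0,0,0,0,0,10.7,1.5]]]' 50;python3 -m creep '[[[0,0,0,0,0.5,0,1.5],[0,0,0,0,1,0,1.5],[0,0,0,0,1.5,0,1.5],[0,0,0,0,2,0,1.5],[0,0,0,0,2.5,0,1.5],[0,0,0,0,3,0,1.5],[0,0,0,0,3.5,0,1.5],[0,0,0,0,3.9,0,1.5],[0,0,0,0,4.2,0,1.5],[0,0,0,0,4.2,0,1.5]]]';python3 -c "
from h import *
st(); c=snap('wrist','w6.png')"
```

```text
time: 10.48
eef_pos: [0.5073, -0.3597, 0.2439]
orientation: [-0.001, 0.987, -0.16, 0.002]
contact_force: [-1.2, 1.0, 6.4]
opening: 0.296
time: 11.72
eef_pos: [0.494, -0.3982, 0.2438]
orientation: [-0.003, 0.987, -0.16, 0.002]
contact_force: [-1.3, 9.5, 6.5]
opening: 0.298
t 11.72 tcp [ 0.494  -0.3982  0.2438] yaw -18.4 tilt [ 0.004  0.006 -1.   ] q [-0.68  0.55 -0.12  0.9   0.01  1.21] F [-1.3  9.5  6.5] op 0.298
```

View pics/w6.png

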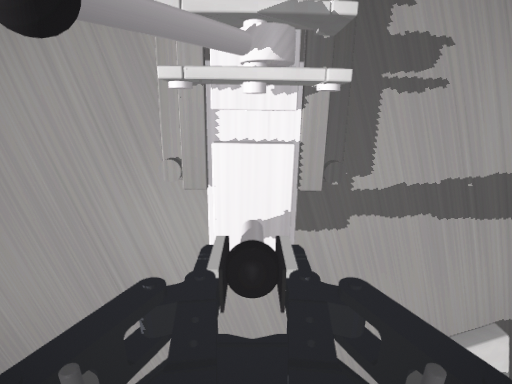

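```bash
python3 -m creep '[[[0,0,0,0,0,0,5],[0,0,0,0,0,0,5],[0,0,0,0,0,0,5],[0,0,0,0,0,-3,5],[0,0,0,0,0,-6,5],[0,0,0,0,0,-10,5],[0,0,0,0,0,-13,5],[0,0,0,0,0,-13,8]]]';python3 -c "
from h import *
st(); 
go([.5594,-.203,.38],-18.5)"
```

```text
time: 12.78
eef_pos: [0.4942, -0.3999, 0.3768]
orientation: [-0.001, 0.987, -0.16, 0.004]
contact_force: [0.7, -0.2, -0.4]
opening: 0.779
t 12.78 tcp [ 0.4942 -0.3999  0.3768] yaw -18.4 tilt [ 0.009  0.001 -1.   ] q [-0.68  0.46  0.09  1.2   0.01  1.21] F [ 0.7 -0.2 -0.4] op 0.779
row [-0.004, -0.008, 0.001] [-0.03, -20.74, -0.24]
```

```bash
python3 -m creep '[[[0,0,0,0,-5,0,8.5],[0,0,0,0,-10,0,8.5],[0,0,0,0,-15,0,8.5],[0,-0.008,0,0,-19,0,8.5],[0,-0.008,0,0,-20.7,0,8.5],[0,-0.008,0,0,-20.7,0,8.5]]]';python3 - <<'E'
from h import *
st(); T=pose();c=snap('wrist','w7.png')
print([(x['uv'],x['score']) for x in bot.place_of('wrist','bracket')])
o=np.array([.538,-.267,0]);Rz=Ro.from_euler('z',-108.4,degrees=True).as_matrix()
b=np.array([[x,y,z] for x,y,z in [(-.0965,-.025,.094),(-.0965,.025,.094),(-.0565,-.025,.094),(-.0565,.025,.094)]])
print(proj(c,b@Rz.T+o,T))
E
```

```text
time: 13.52
eef_pos: [0.5597, -0.2029, 0.3767]
orientation: [-0.002, 0.987, -0.159, -0.0]
contact_force: [-0.8, -0.2, 0.4]
opening: 0.998
t 13.53 tcp [ 0.5597 -0.2029  0.3767] yaw -18.3 tilt [ 0.     0.003 -1.   ] q [-0.35  0.39 -0.01  1.16  0.    1.54] F [-0.8 -0.2  0.4] op 0.998
[([252.6, 185.3], 0.73), ([82.7, 169.2], 0.62)]
[[223.0164142  162.76882642]
 [279.09881943 162.81626321]
 [224.2349638  205.25262305]
 [277.886729   205.30231679]]
```

View pics/w7.png

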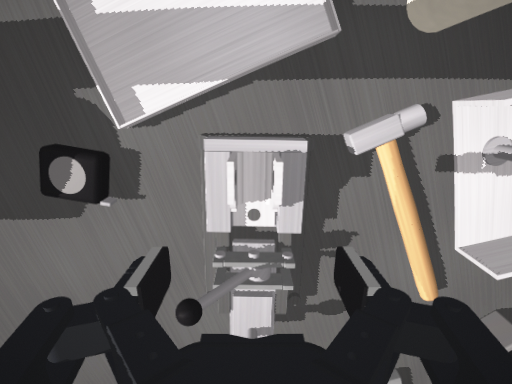

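```bash
python3 -c "
import cv2
a=cv2.imread('pics/w7.png')[130:260,190:320];cv2.imwrite('pics/w7z.png',cv2.resize(a,None,fx=5,fy=5))"
```

```text
(no output)
```

View pics/w7z.png

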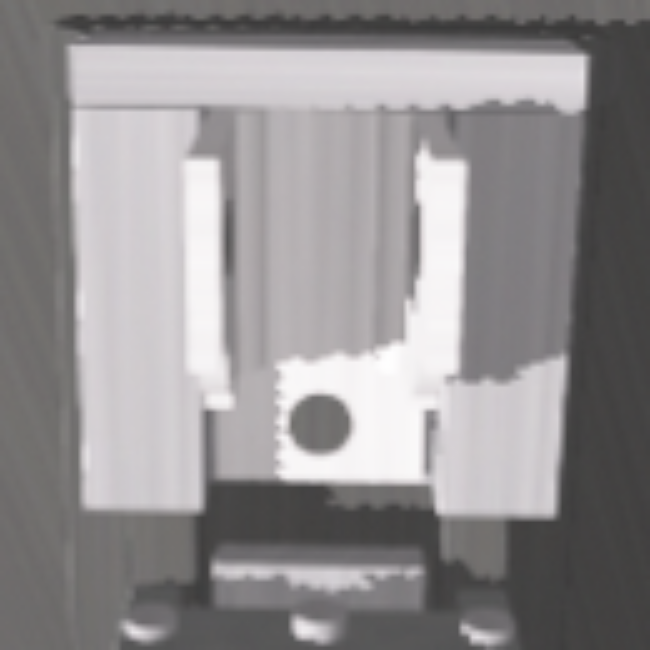

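```bash
python3 -m creep '[[[0,0,0,0.3,0,4,8.5],[0,0,0,0.3,0,8,8.5],[0,0,0,0.3,0,11,8.5],[0,0,0,0.3,0,13,8.5],[0,0,0,0.3,0,14.8,8.5],[0,0,0,0.3,0,14.8,8.5],[0,0,0,0.3,0,14.8,4.5],[0,0,0,0.3,0,14.8,4],[0,0,0,0.3,0,14.8,4],[0,0,0,0.3,0,14.8,4],[0,0,0,0.3,0,14.8,4]]]' 50;python3 -c "
from h import *
st(); c=snap('wrist','w8.png')"
```

```text
time: 15.0
eef_pos: [0.5628, -0.2052, 0.2303]
orientation: [-0.001, 0.987, -0.161, 0.001]
contact_force: [-1.0, -1.9, 4.9]
opening: 0.583
t 15.0 tcp [ 0.5628 -0.2052  0.2303] yaw -18.5 tilt [ 0.003  0.001 -1.   ] q [-0.35  0.5  -0.24  0.82  0.    1.54] F [-1.  -1.9  4.9] op 0.583
```

View pics/w8.png

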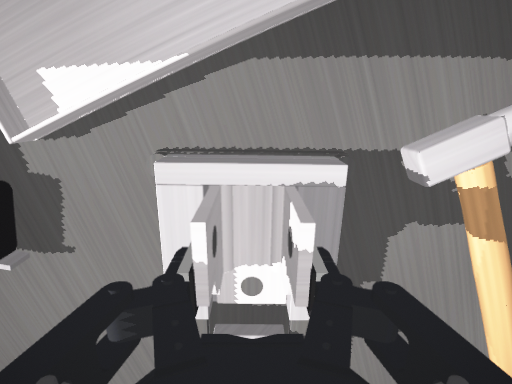

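```bash
python3 -m creep '[[[0,0,0,0,0,-1,4],[0,0,0,0,0,-2,4],[0,0,0,0,0,-4,4],[0,0,0,0,0,-6,4],[0,0,0,0,0,-9,4],[0,0,0,0,0,-12,4],[0,0,0,0,0,-12,4],[0,0,0,0,0,-12,4]]]' 60;python3 -c "
from h import *
st(); c=snap('wrist','w9.png');c=snap('top','t9.png');c=snap('side','s9.png')
print([(x['uv'],x['score']) for x in bot.place_of('top','tray')])"
```

```text
time: 16.05
eef_pos: [0.5621, -0.2052, 0.3493]
orientation: [-0.001, 0.987, -0.16, 0.001]
contact_force: [0.3, -0.1, -3.4]
opening: 0.578
t 16.05 tcp [ 0.5621 -0.2052  0.3493] yaw -18.5 tilt [ 0.001  0.002 -1.   ] q [-0.35  0.41 -0.06  1.1   0.    1.54] F [ 0.3 -0.1 -3.4] op 0.578
[([251.4, 198.2], 0.71)]
```

View pics/s9.png

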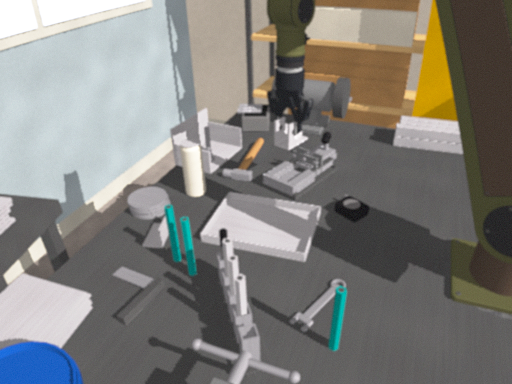

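View pics/t9.png

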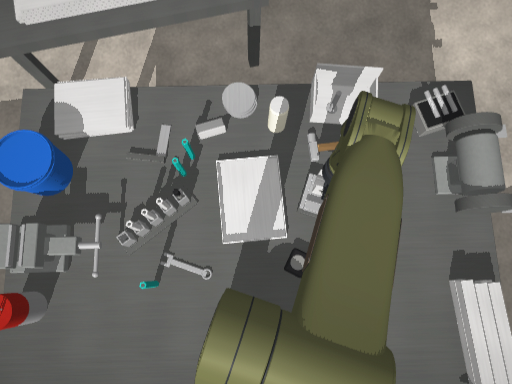

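The bracket is held clear of the nest in the side view at (290,133), and the tray is unmoved in the top view, with corners at (218,158) and (286,238). Now to the tray.

```bash
python3 -c "
from h import *
go([.484,-.030,.35],2.3)"
```

```text
row [-0.002, 0.0, -0.363] [-12.94, -14.15, -0.08]
```

```bash
python3 -m creep '[[[0,0,0,-1,-1,0,4],[0,0,-0.05,-3,-3,0,4],[0,0,-0.12,-5,-5.5,0,4],[0,0,-0.18,-7,-8,0,4],[0,0,-0.25,-9,-10,0,4],[0,0,-0.3,-11,-12,0,4],[0,0,-0.36,-12.5,-13.6,0,4],[0,0,-0.36,-12.9,-14.1,0,4],[0,0,-0.36,-12.9,-14.1,0,4]]]';python3 -c "
from h import *
st(); c=snap('wrist','w10.png');c=snap('side','s10.png')
go([.484,-.030,.2135],2.3)"
```

```text
time: 17.38
eef_pos: [0.4841, -0.0302, 0.3491]
orientation: [-0.001, 1.0, 0.019, 0.0]
contact_force: [-0.3, 0.1, -1.6]
opening: 0.576
t 17.38 tcp [ 0.4841 -0.0302  0.3491] yaw 2.2 tilt [ 0.     0.002 -1.   ] q [-0.06  0.22 -0.34  1.01  0.    1.47] F [-0.3  0.1 -1.6] op 0.576
row [-0.002, -0.001, -0.003] [-0.06, -0.07, 13.56]
```

View pics/w10.png

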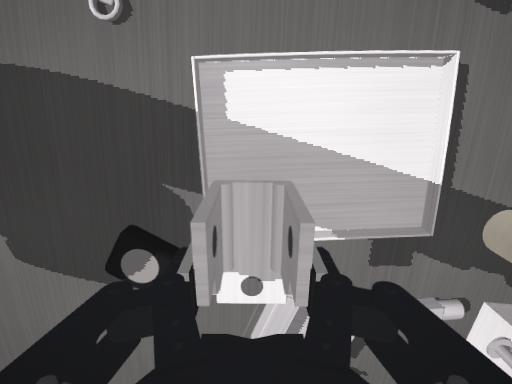

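View pics/s10.png

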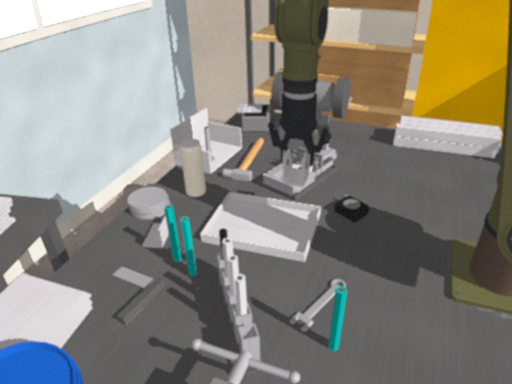

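```bash
python3 -c "
from h import *
T=pose();c=snap('wrist')
for uv in [(193,58),(457,52),(436,236)]: print(atz(ray(c,uv,T),.025).round(4))
for z in (.003,): print(proj(c,[[.485,-.045,.003]],T))"
```

```text
[0.4249 0.0885 0.025 ]
[0.6789 0.1068 0.025 ]
[ 0.6995 -0.0868  0.025 ]
[[251.34503698 189.30966183]]
```

The tray corners in the wrist view, (193,58), (457,52) and (436,236), agree with the top view to within a few mm. Lowering the bracket.

```bash
python3 -m creep '[[[0,0,-0.01,0.2,0,3,4],[0,0,-0.01,0.2,0,6,4],[0,0,-0.01,0.2,0,9,4],[0,0,-0.01,0.2,0,11,4],[0,0,-0.01,0.2,0,12.3,4],[0,0,-0.01,0.2,0,13,4],[0,0,-0.01,0.2,0,13.5,4],[0,0,-0.01,0.2,0,13.5,4]]]';python3 -c "
from h import *
st()"
```

```text
time: 18.52
eef_pos: [0.4869, -0.0308, 0.2143]
orientation: [-0.001, 1.0, 0.023, 0.0]
contact_force: [-0.5, -0.4, -2.0]
opening: 0.571
t 18.52 tcp [ 0.4869 -0.0308  0.2143] yaw 2.7 tilt [ 0.001  0.002 -1.   ] q [-0.06  0.36 -0.54  0.66  0.    1.46] F [-0.5 -0.4 -2. ] op 0.571
```

Creep down until contact, then release.

```bash
python3 -m creep '[[[0,0,0,0,0,0.15,4],[0,0,0,0,0,0.3,4],[0,0,0,0,0,0.4,4],[0,0,0,0,0,0.4,4]]]';python3 -c "
from h import *
st();snap('wrist','w11.png')"
```

```text
time: 19.02
eef_pos: [0.4871, -0.0308, 0.2113]
orientation: [-0.001, 1.0, 0.023, 0.001]
contact_force: [-2.4, -0.0, 6.0]
opening: 0.578
t 19.02 tcp [ 0.4871 -0.0308  0.2113] yaw 2.7 tilt [ 0.002  0.002 -1.   ] q [-0.06  0.37 -0.55  0.66  0.    1.46] F [-2.4 -0.   6. ] op 0.578
```

View pics/w11.png

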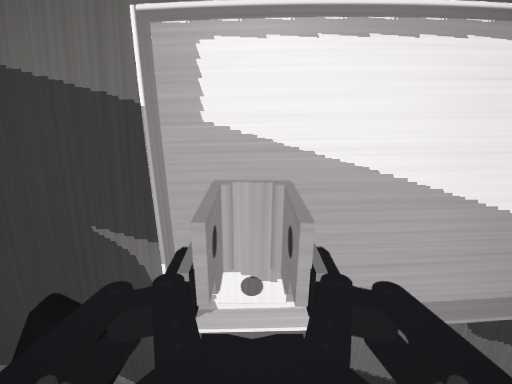

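```bash
python3 -m creep '[[[0,0,0,0,0,-0.1,5.5],[0,0,0,0,0,-0.1,6.5],[0,0,0,0,0,-0.1,6.5],[0,0,0,0,0,-0.1,6.5],[0,0,0,0,0,-3,6.5],[0,0,0,0,0,-7,6.5],[0,0,0,0,0,-12,6.5],[0,0,0,0,0,-17,6.5],[0,0,0,0,0,-17,6.5]]]';python3 -c "
from h import *
st();snap('wrist','w12.png');snap('side','s12.png')"
```

```text
time: 20.2
eef_pos: [0.4883, -0.0312, 0.3854]
orientation: [-0.001, 1.0, 0.023, 0.005]
contact_force: [0.3, -0.0, -0.3]
opening: 0.76
t 20.2 tcp [ 0.4883 -0.0312  0.3854] yaw 2.7 tilt [ 0.011  0.001 -1.   ] q [-0.06  0.2  -0.27  1.09  0.    1.46] F [ 0.3 -0.  -0.3] op 0.76
```

View pics/w12.png

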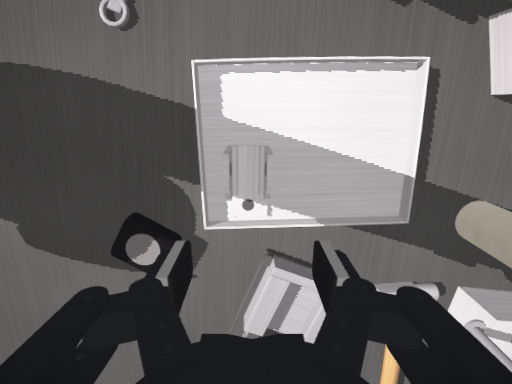

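View pics/s12.png

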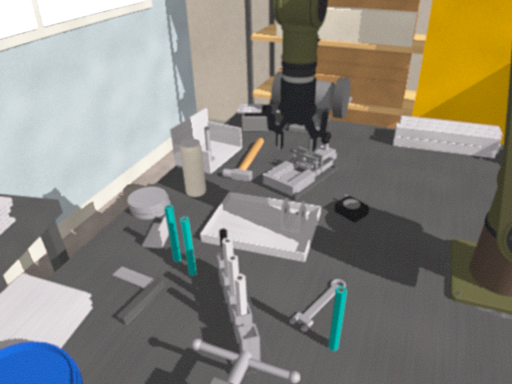

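The bracket stands upright in the tray (wrist view (248,178)). Next I'll push the slide home.

```bash
python3 -c "
from h import *
go([.494,-.3995,.36],-18.4)"
```

```text
row [-0.002, -0.002, 0.368] [-0.99, 36.84, 2.07]
```

```bash
python3 -m creep '[[[0,0,0,-0.2,3,0,5],[0,0,0.05,-0.4,8,0,5],[0,0,0.1,-0.6,13,0,5],[0,0,0.15,-0.8,18,0,5],[0,0,0.2,-1,23,0,5],[0,0,0.25,-1,28,0,5],[0,0,0.31,-1,32,0,5],[0,0,0.37,-1,35,1,5],[0,0,0.37,-1,36.8,2,5],[0,0,0.37,-1,36.8,2,5]]]';python3 -c "
from h import *
st();snap('wrist','w13.png')
go([.494,-.3995,.245],-18.4)"
```

```text
time: 21.55
eef_pos: [0.4932, -0.3993, 0.3579]
orientation: [-0.002, 0.987, -0.161, -0.001]
contact_force: [0.1, -1.1, 0.6]
opening: 0.585
t 21.55 tcp [ 0.4932 -0.3993  0.3579] yaw -18.6 tilt [-0.001  0.005 -1.   ] q [-0.68  0.47  0.06  1.17  0.    1.21] F [ 0.1 -1.1  0.6] op 0.585
row [-0.004, 0.001, -0.002] [0.1, 0.12, 11.4]
```

View pics/w13.png

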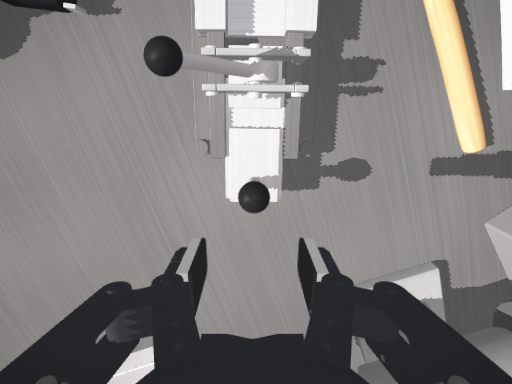

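The slide is still back, with the knob at (254,197). Descend, grip, push home.

```bash
python3 -m creep '[[[0,0,0,0.1,0.1,3,5],[0,0,0,0.1,0.1,6,5],[0,0,0,0.1,0.1,9,5],[0,0,0,0.1,0.1,10.5,5],[0,0,0,0.1,0.1,11.4,5],[0,0,0,0.1,0.1,11.4,5],[0,0,0,0.1,0.1,11.4,1.5],[0,0,0,0.1,0.1,11.4,1.5],[0,0,0,0.1,0.1,11.4,1.5],[0,0,0,0.1,0.1,11.4,1.5]]]' 50;python3 -m creep '[[[0,0,0,0,-0.5,0,1.5],[0,0,0,0,-1,0,1.5],[0,0,0,0,-1.5,0,1.5],[0,0,0,0,-2,0,1.5],[0,0,0,0,-2.5,0,1.5],[0,0,0,0,-3,0,1.5],[0,0,0,0,-3.5,0,1.5],[0,0,0,0,-3.9,0,1.5],[0,0,0,0,-4.2,0,1.5],[0,0,0,0,-4.3,0,1.5]]]'; python3 -c "
from h import *
st()"
```

```text
time: 22.85
eef_pos: [0.494, -0.3994, 0.2464]
orientation: [-0.002, 0.987, -0.161, 0.0]
contact_force: [-1.9, 0.9, 5.7]
opening: 0.295
time: 24.1
eef_pos: [0.5075, -0.3605, 0.2466]
orientation: [0.001, 0.987, -0.162, -0.0]
contact_force: [-1.8, -11.6, -4.7]
opening: 0.293
t 24.1 tcp [ 0.5075 -0.3605  0.2466] yaw -18.6 tilt [-0.001 -0.003 -1.   ] q [-0.62  0.52 -0.15  0.89 -0.    1.28] F [ -1.8 -11.6  -4.7] op 0.293
```

```bash
python3 -m creep '[[[0,0,0,0,0.1,0,5],[0,0,0,0,0.1,0,5],[0,0,0,0,0.1,0,5],[0,0,0,0,0.1,-4,5],[0,0,0,0,0.1,-8,5],[0,0,0,0,0.1,-13,5],[0,0,0,0,0.1,-16,4.5],[0,0,0,0,0.1,-16,4.5]]]';python3 -c "
from h import *
st()
go([.467,-.277,.40],71.5)"
```

```text
time: 25.1
eef_pos: [0.508, -0.3611, 0.4098]
orientation: [0.003, 0.987, -0.161, 0.003]
contact_force: [-0.0, -1.0, -0.0]
opening: 0.53
t 25.1 tcp [ 0.508  -0.3611  0.4098] yaw -18.6 tilt [ 0.004 -0.006 -1.   ] q [-0.62  0.43  0.13  1.26 -0.    1.28] F [-0. -1. -0.] op 0.53
row [0.008, -0.002, -1.572] [-6.57, -6.67, 0.91]
```

```bash
python3 -m creep '[[[0,0,-0.15,-1,-1,0,4.5],[0,0,-0.3,-2,-2,0,4.5],[0,0,-0.45,-3,-3,0,4.5],[0,0,-0.6,-4,-4,0,4.5],[0,0,-0.75,-5,-5,0,4.5],[0,0,-0.9,-6,-6,0,4.5],[0,0,-1.05,-6.6,-6.7,0.9,4.5],[0,0,-1.2,-6.6,-6.7,0.9,4.5],[0,0,-1.35,-6.6,-6.7,0.9,4.5],[0,0,-1.5,-6.6,-6.7,0.9,4.5],[0,0,-1.57,-6.6,-6.7,0.9,4.5],[0,0,-1.57,-6.6,-6.7,0.9,4.5]]]';python3 -c "
from h import *
st();snap('wrist','w14.png')
go([.467,-.277,.283],71.5)"
```

```text
time: 26.6
eef_pos: [0.4664, -0.2762, 0.3986]
orientation: [0.002, 0.812, 0.583, -0.0]
contact_force: [-0.2, -0.4, 0.1]
opening: 0.528
t 26.6 tcp [ 0.4664 -0.2762  0.3986] yaw 71.3 tilt [ 0.002 -0.004 -1.   ] q [-0.53  0.29 -0.11  1.16 -0.   -0.21] F [-0.2 -0.4  0.1] op 0.528
row [0.004, 0.003, -0.003] [-0.01, 0.03, 11.59]
```

View pics/w14.png

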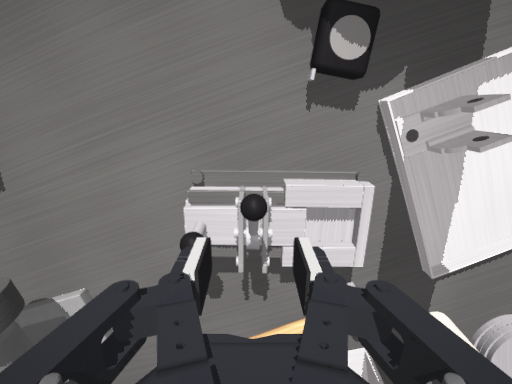

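```bash
python3 -m creep '[[[0,0,0,0,0,3,4.5],[0,0,0,0,0,6,4.5],[0,0,0,0,0,9,4.5],[0,0,0,0,0,10.7,4.5],[0,0,0,0,0,11.6,4.5],[0,0,0,0,0,11.6,4.5],[0,0,0,0,0,11.6,1.5],[0,0,0,0,0,11.6,1.5],[0,0,0,0,0,11.6,1.5],[0,0,0,0,0,11.6,1.5]]]' 30;python3 -m creep '[[[0,0,0,0,0.8,-0.65,1.5],[0,0,0,0,1.6,-1.2,1.5],[0,0,0,0,3.1,-1.9,1.5],[0,0,0,0,4.7,-2.3,1.5],[0,0,0,0,6.4,-2.4,1.5],[0,0,0,0,8.0,-2.3,1.5],[0,0,0,0,9.6,-1.9,1.5],[0,0,0,0,11.1,-1.2,1.5],[0,0,0,0,12.5,-0.2,1.5],[0,0,0,0,13.5,0.8,1.5],[0,0,0,0,13.6,0.9,1.5]]]'; python3 -c "
from h import *
st();snap('wrist','w15.png')"
```

```text
time: 27.9
eef_pos: [0.4669, -0.276, 0.2834]
orientation: [0.002, 0.812, 0.583, 0.001]
contact_force: [0.7, 4.9, 1.6]
opening: 0.259
time: 29.28
eef_pos: [0.5974, -0.3209, 0.2746]
orientation: [0.004, 0.812, 0.583, 0.001]
contact_force: [1.8, -5.2, 2.4]
opening: 0.256
t 29.27 tcp [ 0.5974 -0.3209  0.2746] yaw 71.3 tilt [ 0.006 -0.006 -1.   ] q [-0.49  0.59  0.04  1.02 -0.   -0.17] F [ 1.8 -5.2  2.4] op 0.256
```

```bash
python3 -m creep '[[[0,0,0,0,0,0,4.5],[0,0,0,0,0,0,4.5],[0,0,0,0,0,0,4.5],[0,0,0,0,0,-4,4.5],[0,0,0,0,0,-9,4.5],[0,0,0,0,0,-14,4.5],[0,0,0,0,0,-16,4.5]]]'; python3 -c "
from h import *
st();T=pose();c=snap('wrist','w16.png');print(proj(c,[[.5965,-.322,.122],[.507,-.36,.09]],T))"
```

```text
time: 30.2
eef_pos: [0.5964, -0.3197, 0.4389]
orientation: [0.006, 0.812, 0.583, 0.002]
contact_force: [-1.0, -0.7, -0.5]
opening: 0.524
t 30.2 tcp [ 0.5964 -0.3197  0.4389] yaw 71.4 tilt [ 0.011 -0.008 -1.   ] q [-0.49  0.52  0.36  1.39 -0.   -0.17] F [-1.  -0.7 -0.5] op 0.524
[[251.79097739 180.41478468]
 [191.34906348 106.93122077]]
```

View pics/w16.png

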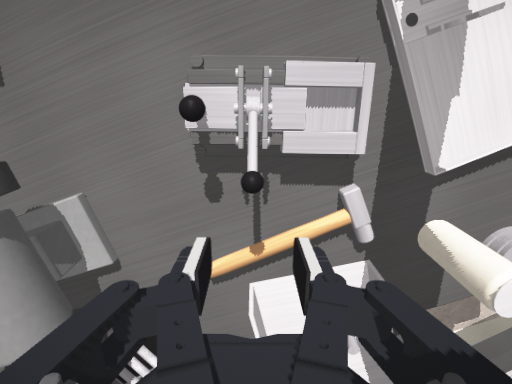

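The lever ball at (252,182) and knob at (192,108) are back where they started, so the fixture is home and locked. On to the pillars. The pillar candidates are:
- three grey bars in the rack, with tops at (129,224), (144,212) and (159,201) in the top view. I choose these.
- the black-capped marker at (177,193), which stays.
- three turquoise look-alikes outside the rack, which I leave alone.

```bash
python3 -c "
from h import *
go([.40,.215,.42],127.3)"
```

```text
row [0.012, 0.011, -0.976] [44.4, -35.75, 1.32]
```

```bash
python3 -m creep '[[[0,0,-0.05,4,-3.2,0.5,4.5],[0,0,-0.14,8,-6.5,0.5,4.5],[0,0,-0.23,12,-9.7,0.5,4.5],[0,0,-0.32,16,-13,0.5,4.5],[0,0,-0.41,20,-16,0.5,4.5],[0,0,-0.5,24,-19.3,1,4.5],[0,0,-0.6,28,-22.5,1,4.5],[0,0,-0.7,32,-26,1,4.5],[0,0,-0.8,36,-29,1,4.5],[0,0,-0.9,40,-32,1,4.5],[0.012,0.011,-0.976,44.4,-35.7,1.3,4.5],[0.012,0.011,-0.976,44.4,-35.7,1.3,4.5]]]'; python3 -c "
from h import *
st();T=pose();c=snap('wrist','w17.png');print(proj(c,[[.468,.334,.157],[.5,.293,.157],[.529,.2535,.157]],T))"
```

```text
time: 31.75
eef_pos: [0.3986, 0.2174, 0.4191]
orientation: [-0.001, 0.441, 0.897, -0.001]
contact_force: [-0.3, 0.4, 0.1]
opening: 0.53
t 31.75 tcp [0.3986 0.2174 0.4191] yaw 127.7 tilt [-0.002 -0.    -1.   ] q [ 0.5   0.13 -0.26  1.18  0.   -0.16] F [-0.3  0.4  0.1] op 0.53
[[302.84340708 321.89916414]
 [250.54739309 322.40883661]
 [201.22454674 321.28463185]]
```

View pics/w17.png

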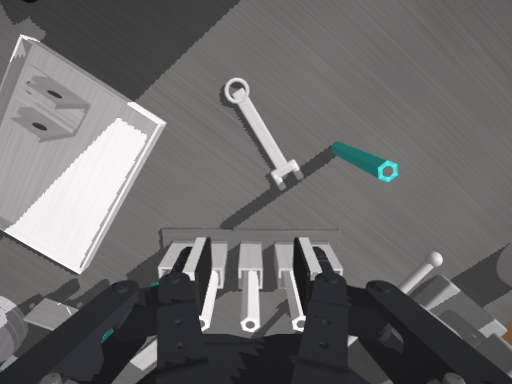

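```bash
python3 - <<'E'
from h import *
T=pose();c=snap('wrist');t=snap('top')
print('tq base',atz(ray(c,(336,149),T),0.0),'top',tri([ray(c,(388,171),T),ray(t,(142.5,285.5))]))
for n,a,b in [('A',(129.1,224.2),(300.5,323)),('B',(144.5,212.1),(250.3,324.5)),('C',(159.4,201.2),(204,322))]:
    print(n,tri([ray(t,a),ray(c,b,T)]))
for uv in [(105,58.5),(161,121),(80,270),(24,38)]: print('tray',atz(ray(c,uv,T),.025))
for uv in [(218,158),(279,154),(286,238),(222,243)]: print('tray top',atz(ray(t,uv),.025))
cv2.imwrite('pics/t17.png',cv2.resize(t['pixels'][130:300,100:300,::-1],None,fx=3.5,fy=3.5))
E
```

```text
tq base [0.31162815 0.29174407 0.        ] top (array([0.30590375, 0.29755874, 0.13975625]), np.float64(0.0015498999927629248))
A (array([0.46810241, 0.33029131, 0.16108934]), np.float64(0.002249267640490586))
B (array([0.49862631, 0.29016565, 0.16338835]), np.float64(0.0010374776711386774))
C (array([0.52799174, 0.25322496, 0.15858474]), np.float64(0.00044872933777336975))
tray [ 0.39889969 -0.00571962  0.025     ]
tray [0.41971545 0.08799061 0.025     ]
tray [0.67512086 0.10417714 0.025     ]
tray [ 0.43730983 -0.09973841  0.025     ]
tray top [0.68632473 0.1029619  0.025     ]
tray top [ 0.69515335 -0.08893862  0.025     ]
tray top [ 0.43099623 -0.1004156   0.025     ]
tray top [0.42067567 0.09272984 0.025     ]
```

View pics/t17.png

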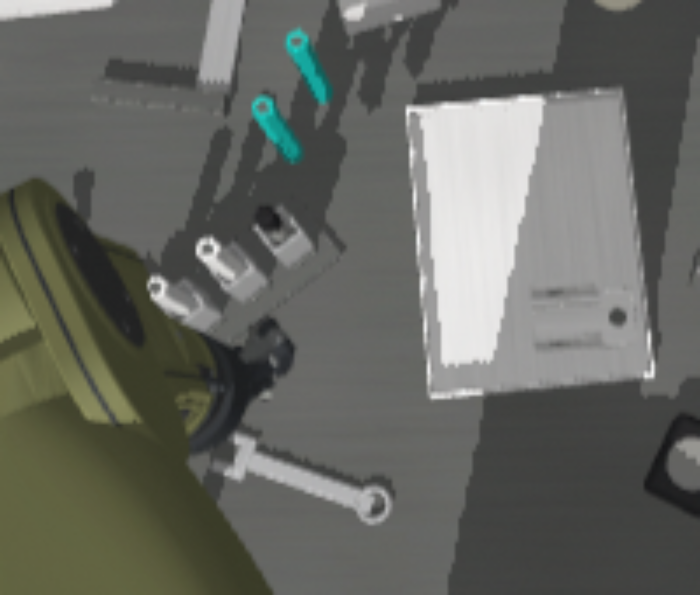

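```bash
cat >> h.py <<'E'
def Rtilt(az,a):
    az,a=np.deg2rad([az,a]);z=np.array([np.cos(az)*np.sin(a),np.sin(az)*np.sin(a),-np.cos(a)])
    x=np.array([-np.sin(az),np.cos(az),0]);return np.stack([x,np.cross(z,x),z],1)
def gog(G,az,a,back=0.):
    R=Rtilt(az,a);tcp=np.array(G)-(0.153+back)*R[:,2];print('tcp',tcp.round(3));return go(tcp,R=R)
E
python3 -c "
from h import *
gog([.499,.2915,.128],37.3,60,.10)"
```

```text
tcp [0.325 0.159 0.255]
row [-1.049, 0.001, -0.0] [0.14, -9.36, 16.53]
```

```bash
python3 -m creep '[[[-0.15,0,0,0,-3,1,4],[-0.3,0,0,0,-6,3,4],[-0.45,0,0,0,-9.4,5,4],[-0.6,0,0,0.1,-9.4,7,4],[-0.75,0,0,0.1,-9.4,9,4],[-0.9,0,0,0.1,-9.4,12,4],[-1.05,0,0,0.1,-9.4,14,4],[-1.05,0,0,0.1,-9.4,16.5,4],[-1.05,0,0,0.1,-9.4,16.5,4],[-1.05,0,0,0.1,-9.4,16.5,4]]]'; python3 - <<'E'
from h import *
st();T=pose();c=snap('wrist','w18.png');print(proj(c,[[.468,.334,.157],[.5,.293,.157],[.529,.2535,.157],[.5,.293,.125]],T))
gog([.499,.2915,.128],37.3,60,0)
E
```

```text
time: 33.15
eef_pos: [0.3489, 0.1626, 0.288]
orientation: [0.21, 0.388, 0.786, 0.433]
contact_force: [-0.9, -1.1, 0.2]
opening: 0.469
t 33.15 tcp [0.3489 0.1626 0.288 ] yaw 127.6 tilt [ 0.666  0.517 -0.537] q [ 0.33 -0.01 -1.28 -0.68  0.28 -0.17] F [-0.9 -1.1  0.2] op 0.469
[[333.91469667 205.42838859]
 [266.63045785 205.91295657]
 [202.81303442 205.88595805]
 [265.87185419 166.94441581]]
tcp [0.394 0.211 0.205]
row [-0.042, -0.008, -0.001] [1.05, -3.6, 9.99]
```

View pics/w18.png

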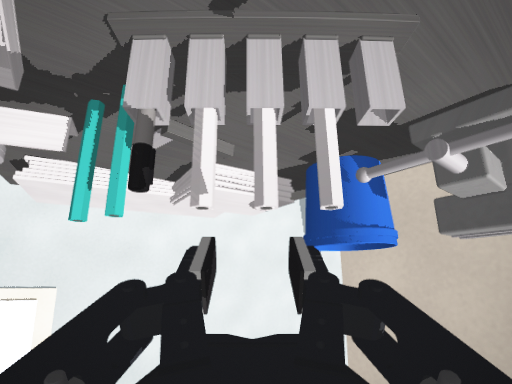

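```bash
cat > kin.py <<'E'
import numpy as np
from scipy.optimize import least_squares
D=[([-1.272,.2607,-.1394,1.1727,0,1.5708],[.15444,-.50142,.40387]),([-.5,.51,.33,1.39,0,.09],[.5852,-.3199,.4345]),([-.49,.59,.05,1.03,0,-.17],[.5969,-.3219,.2723]),
([-.54,.37,-.31,.89,0,-.21],[.467,-.2769,.2838]),([-.62,.45,0,1.12,0,1.28],[.5063,-.3593,.3477]),([-.68,.55,-.12,.9,.01,1.21],[.494,-.3982,.2438]),([-.06,.37,-.55,.66,0,1.46],[.4871,-.0308,.2113]),([.5,.13,-.26,1.18,0,-.16],[.3986,.2174,.4191]),
([.33,-.01,-1.28,-.68,.28,-.17],[.3489,.1626,.288])]
from scipy.spatial.transform import Rotation as Ro
def fk(q,p):
    h,a1,L1,L2,o,d4,d5,e=p
    # local frame: x out, z up. pitch down about +y
    u=lambda t:np.array([np.sin(t),0,np.cos(t)]) # t from vertical
    P=np.array([a1,0,h])+L1*u(q[1])
    f=q[1]-q[2]  # forearm pitch down from horizontal
    P=P+L2*u(f+np.pi/2)+o*u(f)
    g=f+q[3]
    # j4 pitch; then q5 yaw about tool 'up' axis; flange
    fw=u(g+np.pi/2);up=u(g);lat=np.array([0,1.,0])
    P=P+d4*fw+e*up
    z=np.cos(q[4])*fw+np.sin(q[4])*lat
    P=P+d5*z
    R=Ro.from_euler('z',q[0]).as_matrix()
    return R@P,R@z
def res(p):
    r=[]
    for q,t in D: r+=list(fk(q,p)[0]-t)
    q,t=D[-1]; r+=list(.3*(fk(q,p)[1]-[.666,.517,-.537]))
    return np.r_[r,.01*(p-np.array([.2,0,.3,.3,0,.0,.15,0]))]
if __name__=='__main__':
    s=least_squares(res,[.2,0,.3,.3,0,0,.15,0]);print(s.x.round(4));print(np.array(s.fun[:-8]).round(4)); np.save('p.npy',s.x)
E
python3 kin.py
```

```text
[ 2.102e-01  8.400e-03  5.636e-01  3.788e-01  5.970e-02  1.121e-01
  1.476e-01 -5.000e-04]
[ 0.     -0.0001 -0.0013 -0.0002  0.0003 -0.0012  0.0007  0.0032  0.003
 -0.0004 -0.0028  0.0004 -0.0014 -0.0011 -0.0007  0.002  -0.001  -0.0012
 -0.0017  0.0016 -0.0005  0.      0.0004  0.0015 -0.      0.     -0.
 -0.      0.001   0.0007]
```

```bash
cat >> kin.py <<'E'
lo=np.array([-2.78,-.83,-1.28,-1.9,-1.57]);hi=np.array([2.78,1.72,1.37,2.12,1.48])
def ik(tcp,z,p=None):
    p=np.load('p.npy')
    best=None
    for g in ([0,.3,-.6,.8,0],[0,.1,-1.1,0,0],[0,.9,0,1.5,0],[.4,.6,.3,1.8,0]):
        s=least_squares(lambda q:np.r_[fk(q,p)[0]-tcp,.3*(fk(q,p)[1]-z)],g,bounds=(lo,hi))
        if best is None or s.cost<best.cost: best=s
    return best.x,np.sqrt(2*best.cost)
E
python3 - <<'E'
from h import *
from kin import ik
print('GRASP')
for n,G in dict(A=(.468,.332,.128),B=(.4995,.2915,.128),C=(.528,.2535,.128)).items():
    for a in (30,45,60,75):
        for back in (0,.06):
            R=Rtilt(37.3,a);q,e=ik(np.array(G)-(.153+back)*R[:,2],R[:,2]);print(n,a,back,q.round(2),round(e,4))
print('PLACE')
for x in (.56,.60,.64):
  for b in (15,30,45,60):
    R=Rtilt(3,-b);q,e=ik(np.array((x,.06,.013))-(.153)*R[:,2],R[:,2]);print(x,b,q.round(2),round(e,4))
E
```

```text
GRASP
A 30 0 [ 0.6   0.17 -0.8   0.07  0.02] 0.0
A 30 0.06 [ 0.6   0.05 -0.77  0.23  0.02] 0.0
A 45 0 [ 0.6   0.19 -1.08 -0.48  0.04] 0.0
A 45 0.06 [ 0.59  0.01 -1.09 -0.32  0.04] 0.0
A 60 0 [ 0.59  0.36 -1.28 -1.06  0.06] 0.0243
A 60 0.06 [ 0.57  0.12 -1.28 -0.79  0.07] 0.0408
A 75 0 [ 0.57  0.58 -1.28 -1.43  0.08] 0.0944
A 75 0.06 [ 0.55  0.26 -1.28 -1.01  0.12] 0.1294
B 30 0 [ 0.49  0.18 -0.79  0.08  0.08] 0.0
B 30 0.06 [ 0.47  0.06 -0.76  0.24  0.09] 0.0
B 45 0 [ 0.46  0.19 -1.07 -0.46  0.14] 0.0
B 45 0.06 [ 0.43  0.03 -1.07 -0.3   0.15] 0.0
B 60 0 [ 0.43  0.38 -1.28 -1.08  0.2 ] 0.0182
B 60 0.06 [ 0.38  0.15 -1.28 -0.81  0.24] 0.0344
B 75 0 [ 0.38  0.61 -1.28 -1.46  0.29] 0.0862
B 75 0.06 [ 0.29  0.32 -1.28 -1.05  0.39] 0.12
C 30 0 [ 0.38  0.2  -0.76  0.1   0.13] 0.0
C 30 0.06 [ 0.36  0.08 -0.73  0.25  0.14] 0.0
C 45 0 [ 0.33  0.21 -1.04 -0.43  0.22] 0.0
C 45 0.06 [ 0.3   0.05 -1.04 -0.27  0.25] 0.0
C 60 0 [ 0.29  0.41 -1.28 -1.12  0.31] 0.0076
C 60 0.06 [ 0.22  0.2  -1.28 -0.86  0.38] 0.0232
C 75 0 [ 0.23  0.65 -1.28 -1.52  0.45] 0.0721
C 75 0.06 [ 0.11  0.39 -1.28 -1.11  0.58] 0.104
PLACE
0.56 15 [ 0.1   0.69 -0.12  1.02  0.01] 0.0
0.56 30 [0.1  0.88 0.17 1.39 0.02] 0.0
0.56 45 [0.09 1.09 0.49 1.76 0.03] 0.0
0.56 60 [0.09 1.33 0.84 2.12 0.03] 0.0029
0.6 15 [0.09 0.75 0.   1.09 0.01] 0.0
0.6 30 [0.09 0.95 0.33 1.48 0.02] 0.0
0.6 45 [0.09 1.18 0.71 1.89 0.02] 0.0
0.6 60 [0.09 1.35 0.93 2.12 0.03] 0.0313
0.64 15 [0.09 0.81 0.14 1.16 0.01] 0.0
0.64 30 [0.09 1.02 0.51 1.58 0.02] 0.0
0.64 45 [0.08 1.32 1.04 2.08 0.02] 0.0
0.64 60 [0.08 1.38 1.01 2.12 0.03] 0.0603
```

```bash
sed -i 's/(0.153+back)/(0.161+back)/' h.py; python3 - <<'E'
from h import *
from kin import ik
for n,G in dict(A=(.469,.332,.108),B=(.4998,.2925,.108),C=(.529,.2535,.108)).items():
    for back in (0,.05):
        for up in (0,.1):
            R=Rtilt(37.3,50);q,e=ik(np.array(G)+[0,0,up]-(.161+back)*R[:,2],R[:,2]);print(n,back,up,q.round(2),round(e,4))
for x in (.58,.60,.62,.64):
  for up in (0,.1):
    R=Rtilt(3,-40);q,e=ik(np.array((x,.06,.017+up))-(.161)*R[:,2],R[:,2]);print(x,q.round(2),round(e,4))
gog((.4998,.2925,.108),37.3,50,.06)
E
```

```text
A 0 0 [ 0.59  0.28 -1.21 -0.79  0.05] 0.0
A 0 0.1 [ 0.59 -0.   -1.03 -0.33  0.05] 0.0
A 0.05 0 [ 0.58  0.12 -1.24 -0.66  0.05] 0.0
A 0.05 0.1 [ 0.58 -0.14 -1.03 -0.19  0.05] 0.0
B 0 0 [ 0.45  0.28 -1.19 -0.77  0.16] 0.0
B 0 0.1 [ 0.45  0.01 -1.02 -0.32  0.16] 0.0
B 0.05 0 [ 0.42  0.13 -1.22 -0.64  0.18] 0.0
B 0.05 0.1 [ 0.42 -0.12 -1.02 -0.18  0.18] 0.0
C 0 0 [ 0.31  0.29 -1.16 -0.72  0.26] 0.0
C 0 0.1 [ 0.31  0.03 -0.99 -0.3   0.26] 0.0
C 0.05 0 [ 0.27  0.15 -1.18 -0.6   0.29] 0.0
C 0.05 0.1 [ 0.27 -0.09 -0.99 -0.16  0.29] 0.0
0.58 [0.09 1.06 0.51 1.72 0.02] 0.0
0.58 [0.09 0.99 0.62 1.9  0.02] 0.0
0.6 [0.09 1.1  0.61 1.78 0.02] 0.0
0.6 [0.09 1.04 0.73 1.96 0.02] 0.0
0.62 [0.09 1.15 0.73 1.85 0.02] 0.0
0.62 [0.09 1.1  0.88 2.04 0.02] 0.0
0.64 [0.08 1.21 0.88 1.93 0.02] 0.0
0.64 [0.08 1.16 1.02 2.12 0.02] 0.0036
tcp [0.365 0.19  0.25 ]
row [0.133, -0.008, -0.0] [1.13, -1.66, 4.54]
```

```bash
python3 -m creep '[[[0.07,0,0,0.5,-2,2,3.5],[0.133,-0.008,0,1.1,-1.7,4.5,3.5],[0.133,-0.008,0,1.1,-1.7,4.5,3.5],[0.133,-0.008,0,1.1,-1.7,4.5,3.5]]]'; python3 - <<'E'
from h import *
st();T=pose();c=snap('wrist','w19.png');print(proj(c,[[.5,.293,.157],[.5,.293,.108]],T))
gog([.4998,.2925,.108],37.3,50,0)
E
```

```text
time: 33.7
eef_pos: [0.3641, 0.189, 0.2504]
orientation: [0.188, 0.402, 0.812, 0.379]
contact_force: [0.7, -0.7, 0.8]
opening: 0.409
t 33.7 tcp [0.3641 0.189  0.2504] yaw 127.3 tilt [ 0.609  0.465 -0.642] q [ 0.41  0.1  -1.23 -0.61  0.18 -0.15] F [ 0.7 -0.7  0.8] op 0.409
[[253.93724366 289.65437476]
 [253.75643587 218.87913599]]
tcp [0.402 0.218 0.211]
row [0.0, -0.0, -0.0] [0.02, 0.08, 6.13]
```

View pics/w19.png

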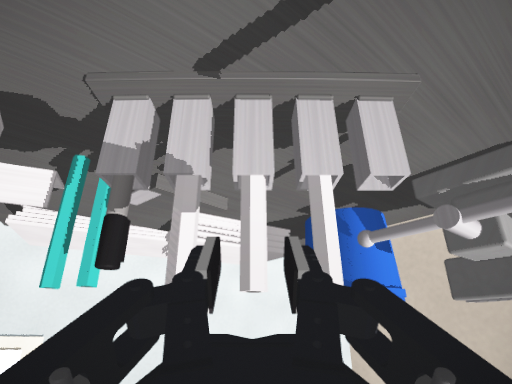

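```bash
python3 -m creep '[[[0,0,0,0,0,1,3],[0,0,0,0,0.1,2.5,3],[0,0,0,0,0.1,4,3],[0,0,0,0,0.1,5.3,3],[0,0,0,0,0.1,6.1,3],[0,0,0,0,0.1,6.1,3],[0,0,0,0,0.1,6.1,1],[0,0,0,0,0.1,6.1,1],[0,0,0,0,0.1,6.1,1],[0,0,0,0,0.1,6.1,1]]]' 60; python3 - <<'E'
from h import *
st();T=pose();c=snap('wrist','w20.png')
print((T[:3,:3].T@[0,0,.10]*100).round(2))
E
```

```text
time: 35.0
eef_pos: [0.4015, 0.2174, 0.2119]
orientation: [0.188, 0.402, 0.812, 0.379]
contact_force: [-0.4, -0.4, -1.1]
opening: 0.188
t 35.0 tcp [0.4015 0.2174 0.2119] yaw 127.3 tilt [ 0.609  0.464 -0.643] q [ 0.45  0.28 -1.19 -0.77  0.16 -0.13] F [-0.4 -0.4 -1.1] op 0.188
[ 0.    7.66 -6.43]
```

View pics/w20.png

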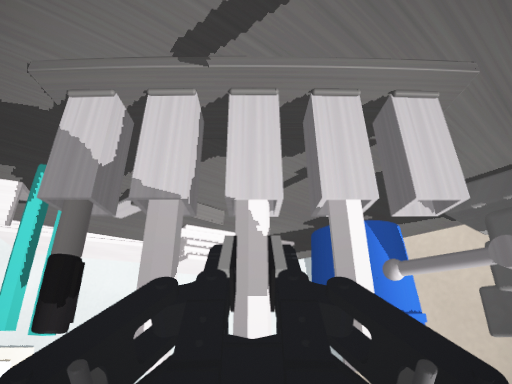

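```bash
python3 -m creep '[[[0,0,0,0,0.8,-0.64,1],[0,0,0,0,1.9,-1.6,1],[0,0,0,0,3.1,-2.6,1],[0,0,0,0,4.6,-3.86,1],[0,0,0,0,6.1,-5.1,1],[0,0,0,0,7.66,-6.43,1],[0,0,0,0,7.66,-6.43,1],[0,0,0,0,7.66,-6.43,1]]]' 60; python3 - <<'E'
from h import *
st();T=pose();c=snap('wrist','w21.png');c=snap('side','s21.png')
E
```

```text
time: 36.05
eef_pos: [0.401, 0.2171, 0.311]
orientation: [0.187, 0.403, 0.812, 0.378]
contact_force: [-0.4, -0.2, -1.3]
opening: 0.191
t 36.05 tcp [0.401  0.2171 0.311 ] yaw 127.3 tilt [ 0.609  0.464 -0.644] q [ 0.45  0.01 -1.03 -0.33  0.16 -0.13] F [-0.4 -0.2 -1.3] op 0.191
```

View pics/w21.png

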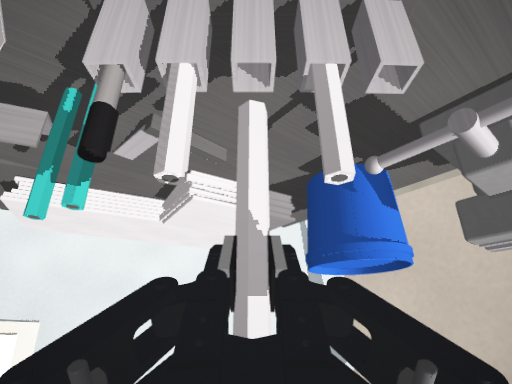

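View pics/s21.png

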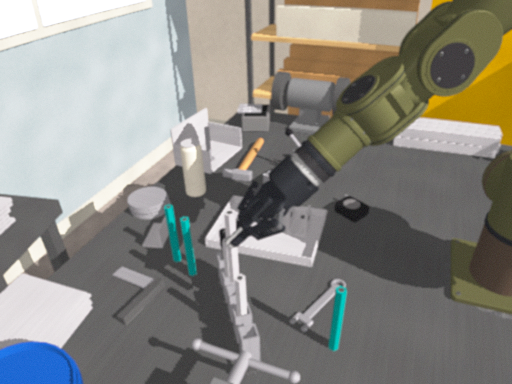

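The pillar is held upright, clear of the tube. In the side view the tray has shifted (near corner from (203,240) to (210,245)), so it has been knocked. I'll re-measure it.

```bash
python3 -m creep '[[[0,0,0,0,1.5,-1.3,1],[0,0,0,0,3,-2.5,1],[0,0,0,0,4.5,-3.8,1],[0,0,0,0,6,-5,1],[0,0,0,0,6,-5,1]]]' 60; python3 - <<'E'
from h import *
st();c=snap('top','t22.png');c=snap('side','s22.png')
E
```

```text
time: 36.78
eef_pos: [0.4019, 0.2176, 0.3894]
orientation: [0.187, 0.402, 0.812, 0.379]
contact_force: [1.3, 0.9, -1.1]
opening: 0.19
t 36.77 tcp [0.4019 0.2176 0.3894] yaw 127.3 tilt [ 0.609  0.464 -0.643] q [ 0.45 -0.12 -0.87 -0.04  0.16 -0.13] F [ 1.3  0.9 -1.1] op 0.19
```

View pics/t22.png

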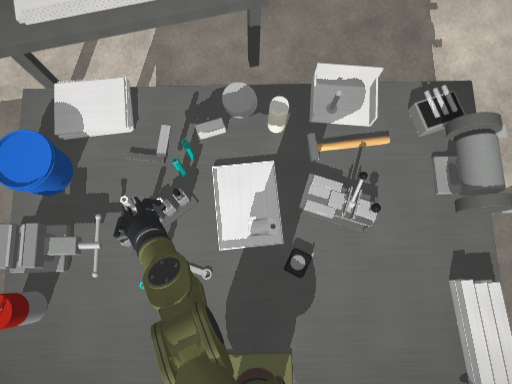

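View pics/s22.png

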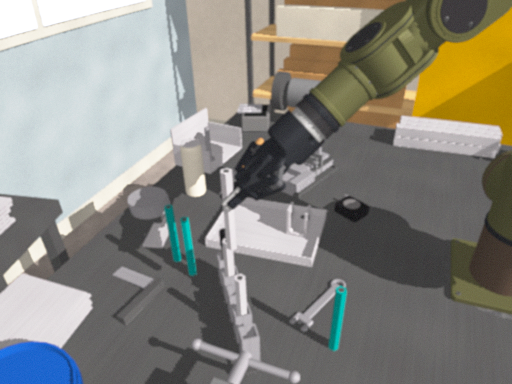

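```bash
python3 -c "
import cv2
a=cv2.imread('pics/t22.png')[150:260,200:300];cv2.imwrite('pics/t22z.png',cv2.resize(a,None,fx=5.4,fy=5.4,interpolation=cv2.INTER_CUBIC))"
```

```text
(no output)
```

View pics/t22z.png

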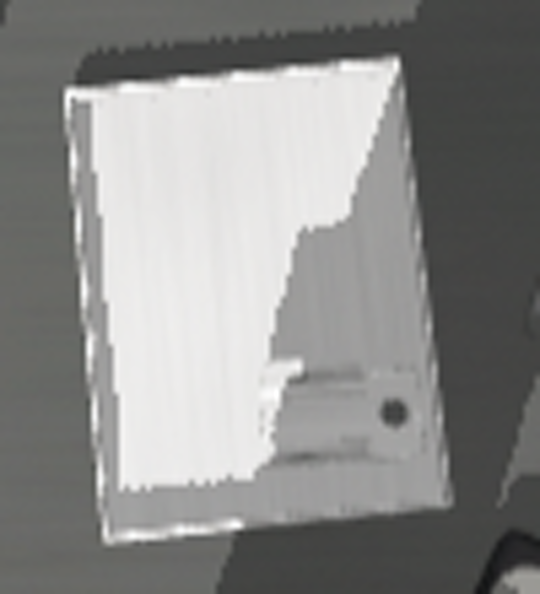

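```bash
cat >> h.py <<'E'
def fittray(P):
    # P: far-left, far-right, near-right, near-left corners (world xy)
    L=np.array([[.13,.098],[.13,-.098],[-.13,-.098],[-.13,.098]]);P=np.array(P)[:,:2]
    a=L;b=P-P.mean(0);H=a.T@b;th=np.arctan2(H[0,1]-H[1,0],H[0,0]+H[1,1])
    return P.mean(0),th,(b-a@np.array([[np.cos(th),np.sin(th)],[-np.sin(th),np.cos(th)]]))
E
python3 - <<'E'
from h import *
t=snap('top')
P=[atz(ray(t,uv),.025) for uv in [(212.4,166.7),(273.7,160.7),(283.7,244.1),(219.6,250.6)]]
c,th,r=fittray(P);print(c.round(4),np.degrees(th).round(2),r.round(4).tolist())
h=atz(ray(t,(273,226.3)),.009);R=np.array([[np.cos(th),-np.sin(th)],[np.sin(th),np.cos(th)]])
print('hole tray',R.T@(h[:2]-c))
P=[atz(ray(t,uv),.025) for uv in [(218,158),(279,154),(286,238),(222,243)]];print('old',fittray(P))
for (u,v) in [(272,363),(372,378),(270,462),(364,440),(395,375),(412,455)]:
    w=atz(ray(t,(u/5.4+200,v/5.4+150)),.009);print((u,v),(R.T@(w[:2]-c)).round(3))
for p in [(-.0,.063),(.0,.025),(.03,-.025)]: print('pillar centre world',(R@p+c).round(4))
E
```

```text
[0.5358 0.0141] 4.53 [[0.0008, -0.0015], [0.0005, 0.0018], [-0.0011, 0.0011], [-0.0003, -0.0014]]
hole tray [-0.07251045 -0.07187757]
old (array([0.5582875 , 0.00158438]), np.float64(0.04404639466812754), array([[ 0.00247847, -0.00225161],
       [ 0.00267679,  0.00165777],
       [-0.0017325 ,  0.00162915],
       [-0.00342276, -0.00103531]]))
(272, 363) [-0.037 -0.006]
(372, 378) [-0.052 -0.061]
(270, 462) [-0.094  0.001]
(364, 440) [-0.087 -0.053]
(395, 375) [-0.051 -0.075]
(412, 455) [-0.098 -0.079]
pillar centre world [0.5308 0.0769]
pillar centre world [0.5338 0.039 ]
pillar centre world [ 0.5677 -0.0084]
```

```bash
python3 - <<'E'
from h import *
from kin import ik
c=np.array([.5358,.0141]);th=np.deg2rad(4.53);R2=np.array([[np.cos(th),-np.sin(th)],[np.sin(th),np.cos(th)]])
g=R2@[.035,.063]+c;print(g)
for z in (.24,.20,.16,.021):
    R=Rtilt(4.5,-40);q,e=ik(np.r_[g,z]-.161*R[:,2],R[:,2]);print(z,q.round(2),round(e,4))
for f in np.linspace(0,1,6):
    T=pose();Rv=Ro.from_matrix(T[:3,:3].T@R).as_rotvec();Rm=T[:3,:3]@Ro.from_rotvec(f*Rv).as_matrix()
    tcp=(1-f)*T[:3,3]+f*(np.r_[g,.20]-.161*R[:,2]); G=tcp+.161*Rm[:,2]
    # foot direction: pillar axis (up at start) in tool frame
    ax=Rm@(T[:3,:3].T@np.array([0,0,1.]));print(f,'tcp',tcp.round(3),'G',G.round(3),'foot',(G-.1*ax).round(3),'top',(G+.05*ax).round(3),ik(tcp,Rm[:,2])[0].round(2))
gog(np.r_[g,.20],4.5,-40)
E
```

```text
[0.56571486 0.07966753]
0.24 [0.12 0.91 0.77 2.12 0.03] 0.0041
0.2 [0.12 0.93 0.7  2.04 0.03] 0.0
0.16 [0.12 0.94 0.62 1.95 0.03] 0.0
0.021 [0.12 1.03 0.45 1.69 0.03] 0.0
0.0 tcp [0.401 0.217 0.387] G [0.498 0.292 0.282] foot [0.498 0.292 0.182] top [0.498 0.292 0.332] [ 0.45 -0.12 -0.87 -0.03  0.16]
0.2 tcp [0.454 0.191 0.374] G [0.522 0.244 0.238] foot [0.492 0.235 0.143] top [0.537 0.249 0.285] [ 0.35  0.02 -0.62  0.39  0.17]
0.4 tcp [0.508 0.165 0.361] G [0.536 0.198 0.206] foot [0.479 0.182 0.125] top [0.564 0.206 0.246] [ 0.27  0.21 -0.35  0.79  0.15]
0.6000000000000001 tcp [0.562 0.139 0.349] G [0.545 0.153 0.189] foot [0.465 0.136 0.131] top [0.584 0.162 0.218] [ 0.22  0.42 -0.06  1.18  0.11]
0.8 tcp [0.615 0.114 0.336] G [0.553 0.114 0.188] foot [0.459 0.099 0.157] top [0.6   0.121 0.203] [0.17 0.65 0.28 1.59 0.06]
1.0 tcp [0.669 0.088 0.323] G [0.566 0.08  0.2  ] foot [0.466 0.072 0.199] top [0.616 0.084 0.2  ] [0.12 0.93 0.7  2.04 0.03]
tcp [0.669 0.088 0.323]
row [1.518, -0.055, 0.631] [-26.54, 3.95, 14.36]
```

```bash
python3 -c "
from h import *
T=pose();print((T[:3,:3].T@[-.03,-.12,.02]*100).round(2))"
```

```text
[-7.73 -4.72 -8.66]
```

```bash
python3 -m creep '[[[0,0,0,-1.3,-0.8,-1.5,1],[0,0,0,-3,-2,-3.4,1],[0,0,0,-5,-3,-5.6,1],[0,0,0,-6.7,-4,-7.5,1],[0,0,0,-7.7,-4.7,-8.6,1],[0,0,0,-7.7,-4.7,-8.6,1]]]' 60; python3 -c "
from h import *
st()
gog(np.r_[.5657,.0797,.20],4.5,-40)"
```

```text
time: 37.67
eef_pos: [0.3706, 0.0967, 0.405]
orientation: [0.185, 0.405, 0.813, 0.376]
contact_force: [0.1, -0.4, -0.7]
opening: 0.187
t 37.67 tcp [0.3706 0.0967 0.405 ] yaw 127.1 tilt [ 0.605  0.461 -0.649] q [ 0.1  -0.27 -0.9   0.15  0.41 -0.37] F [ 0.1 -0.4 -0.7] op 0.187
tcp [0.669 0.088 0.323]
row [1.516, -0.055, 0.628] [-18.74, 8.91, 22.95]
```

```bash
python3 -m creep '[[[0.1,0,0.04,-1.2,0.6,1.5,1],[0.25,-0.01,0.1,-3,1.4,3.7,1],[0.4,-0.015,0.166,-5,2.3,6,1],[0.55,-0.02,0.228,-6.8,3.2,8.3,1],[0.7,-0.025,0.29,-8.6,4.1,10.6,1],[0.85,-0.03,0.352,-10.5,5,12.9,1],[1.0,-0.036,0.414,-12.3,5.9,15.1,1],[1.15,-0.042,0.476,-14.2,6.8,17.4,1],[1.3,-0.047,0.538,-16,7.6,19.7,1],[1.45,-0.052,0.6,-18,8.5,22,1],[1.516,-0.055,0.628,-18.7,8.9,22.9,1],[1.516,-0.055,0.628,-18.7,8.9,22.9,1]]]' 60; python3 -c "
from h import *
st();snap('wrist','w23.png');snap('side','s23.png')
gog(np.r_[.5657,.0797,.20],4.5,-40)"
```

```text
time: 39.17
eef_pos: [0.6699, 0.0891, 0.3183]
orientation: [-0.233, 0.637, 0.69, -0.253]
contact_force: [0.7, 0.0, -0.9]
opening: 0.194
t 39.17 tcp [0.6699 0.0891 0.3183] yaw 94.6 tilt [-0.643 -0.052 -0.764] q [0.13 0.94 0.71 2.04 0.03 0.04] F [ 0.7  0.  -0.9] op 0.194
tcp [0.669 0.088 0.323]
row [0.0, 0.001, 0.001] [-0.1, -0.05, -0.1]
```

View pics/w23.png

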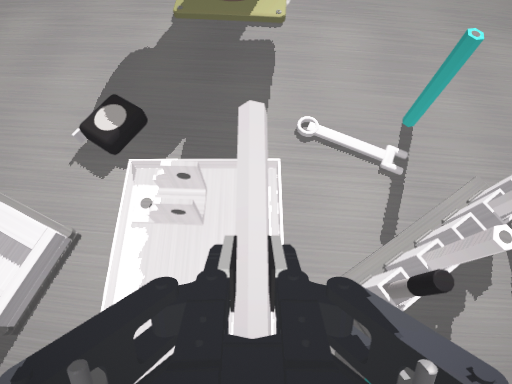

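View pics/s23.png

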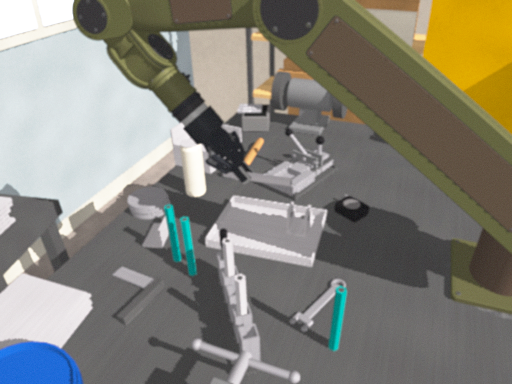

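```bash
python3 -c "
from h import *
T=pose();c=snap('wrist')
print((T[:3,:3].T@[0,0,-.10]*100).round(2))
cc,th=np.array([.5358,.0141]),np.deg2rad(4.53)
for uv in [(133,160),(281,160)]: print(atz(ray(c,uv,T),.025).round(4))
R2=np.array([[np.cos(th),-np.sin(th)],[np.sin(th),np.cos(th)]]);print([(R2@p+cc).round(4) for p in [(-.13,-.098),(-.13,.098)]])
gog(np.r_[.5657,.0797,.03],4.5,-40)"
```

```text
[-0.    6.42  7.66]
[ 0.4181 -0.0878  0.025 ]
[0.4032 0.1044 0.025 ]
[array([ 0.4139, -0.0939]), array([0.3985, 0.1015])]
tcp [0.669 0.088 0.153]
row [0.001, 0.0, 0.001] [-0.08, 10.98, 13.01]
```

```bash
python3 -m creep '[[[0,0,0,0,1.5,1.8,1],[0,0,0,0,3.5,4.2,1],[0,0,0,0,5.5,6.6,1],[0,0,0,0,7.5,9,1],[0,0,0,0,9.3,11.1,1],[0,0,0,0,10.4,12.4,1],[0,0,0,0,11,13,1],[0,0,0,0,11,13,1]]]' 60; python3 -m creep '[[[0,0,0,0,0.2,0.25,1],[0,0,0,0,0.4,0.5,1],[0,0,0,0,0.5,0.6,1],[0,0,0,0,0.5,0.6,1]]]';python3 -c "
from h import *
st();snap('wrist','w24.png');snap('side','s24.png')"
```

```text
time: 40.33
eef_pos: [0.669, 0.0888, 0.1539]
orientation: [-0.231, 0.638, 0.691, -0.25]
contact_force: [0.6, -0.5, -0.6]
opening: 0.195
time: 40.83
eef_pos: [0.669, 0.0887, 0.146]
orientation: [-0.232, 0.638, 0.691, -0.25]
contact_force: [-0.1, -0.3, -1.3]
opening: 0.188
t 40.83 tcp [0.669  0.0887 0.146 ] yaw 94.6 tilt [-0.639 -0.051 -0.767] q [0.13 1.04 0.47 1.7  0.03 0.03] F [-0.1 -0.3 -1.3] op 0.188
```

View pics/w24.png

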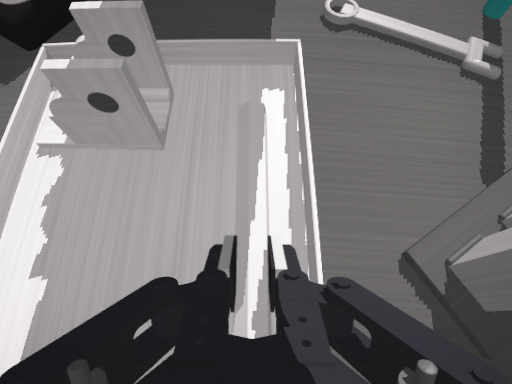

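View pics/s24.png

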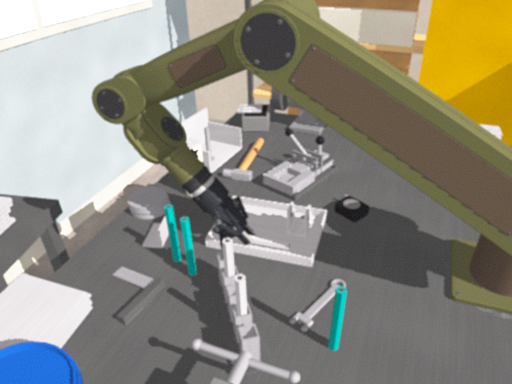

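```bash
python3 -m creep '[[[0,0,0,0,0.13,0.15,1],[0,0,0,0,0.26,0.3,1],[0,0,0,0,0.26,0.3,1]]]';python3 -c "
from h import *
st()"
```

```text
time: 41.3
eef_pos: [0.669, 0.0888, 0.1419]
orientation: [-0.232, 0.638, 0.691, -0.251]
contact_force: [0.5, -0.2, -0.7]
opening: 0.189
t 41.3 tcp [0.669  0.0888 0.1419] yaw 94.6 tilt [-0.64  -0.051 -0.767] q [0.13 1.04 0.47 1.7  0.03 0.03] F [ 0.5 -0.2 -0.7] op 0.189
```

```bash
python3 -m creep '[[[0,0,0,0,0.13,0.15,1],[0,0,0,0,0.2,0.24,1],[0,0,0,0,0.2,0.24,1],[0,0,0,0,0.2,0.24,2.4],[0,0,0,0,0.2,0.24,2.6],[0,0,0,0,0.2,0.24,2.6],[0,0,0,0,-1,-1.2,2.6],[0,0,0,0,-3,-3.6,2.6],[0,0,0,0,-6,-7.2,2.6],[0,0,0,0,-9,-10.8,2.6],[0,0,0,0,-11,-13.2,2.6],[0,0,0,0,-11,-13.2,2.6]]]';python3 -c "
from h import *
st();snap('wrist','w25.png');snap('side','s25.png')"
```

```text
time: 42.8
eef_pos: [0.6695, 0.0887, 0.3177]
orientation: [-0.23, 0.638, 0.691, -0.248]
contact_force: [-0.0, -0.0, -0.1]
opening: 0.308
t 42.8 tcp [0.6695 0.0887 0.3177] yaw 94.6 tilt [-0.635 -0.05  -0.771] q [0.13 0.94 0.7  2.03 0.03 0.03] F [-0.  -0.  -0.1] op 0.308
```

View pics/w25.png

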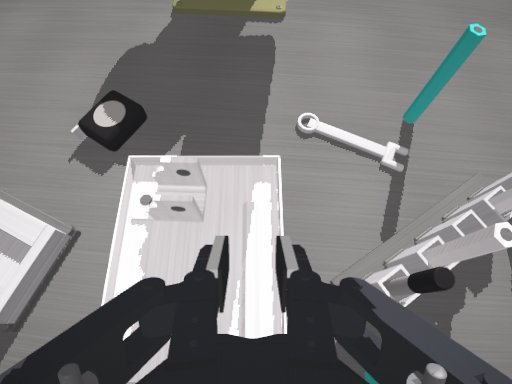

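View pics/s25.png

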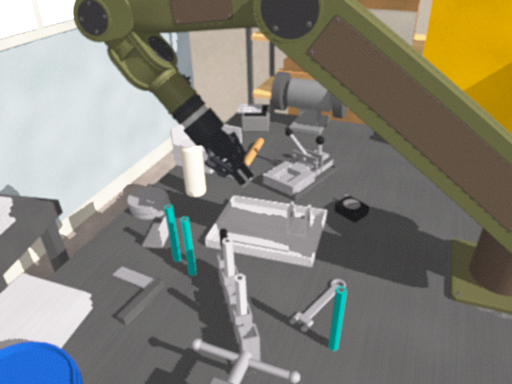

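Pillar B lies flat along the tray's left side (wrist view (258,250)). Next is C.

```bash
python3 -c "
from h import *
R=Rtilt(37.3,50)
go([.37,.12,.38],R=R)"
```

```text
row [-1.521, 0.056, -0.63] [5.51, -26.95, 13.88]
```

```bash
python3 -m creep '[[[-0.1,0,-0.04,0.4,-2,1,3],[-0.25,0.01,-0.1,0.9,-4.5,2.3,3],[-0.4,0.015,-0.166,1.4,-7,3.7,3],[-0.55,0.02,-0.228,2,-9.8,5,3],[-0.7,0.025,-0.29,2.5,-12.4,6.4,3],[-0.85,0.03,-0.352,3.1,-15,7.8,3],[-1.0,0.036,-0.414,3.6,-17.7,9.1,3],[-1.15,0.042,-0.476,4.2,-20.4,10.5,3],[-1.3,0.047,-0.538,4.7,-23,11.9,3],[-1.45,0.052,-0.6,5.2,-25.7,13.2,3],[-1.52,0.056,-0.63,5.5,-27,13.9,3],[-1.52,0.056,-0.63,5.5,-27,13.9,3]]]' 60; python3 -c "
from h import *
st()
gog((.529,.2535,.108),37.3,50,.06)"
```

```text
time: 44.4
eef_pos: [0.3672, 0.1194, 0.378]
orientation: [0.186, 0.403, 0.813, 0.377]
contact_force: [0.1, 0.5, 0.7]
opening: 0.355
t 44.4 tcp [0.3672 0.1194 0.378 ] yaw 127.3 tilt [ 0.606  0.463 -0.646] q [ 0.18 -0.23 -0.97  0.03  0.35 -0.31] F [0.1 0.5 0.7] op 0.355
tcp [0.394 0.151 0.25 ]
row [-0.005, -0.001, -0.002] [0.83, -7.14, 11.37]
```

```bash
python3 -m creep '[[[0,0,0,0.2,-2,2.5,3],[0,0,0,0.5,-4.2,6,3],[0,0,0,0.8,-6.2,9.5,3],[0,0,0,0.8,-7.1,11.3,3],[0,0,0,0.8,-7.1,11.3,3],[0,0,0,0.8,-7.1,11.3,3]]]' 60; python3 -c "
from h import *
st();T=pose();c=snap('wrist','w26.png');print(proj(c,[[.529,.2535,.157],[.529,.2535,.108]],T))
gog((.529,.2535,.108),37.3,50,0)"
```

```text
time: 45.15
eef_pos: [0.395, 0.1505, 0.2509]
orientation: [0.186, 0.403, 0.813, 0.377]
contact_force: [-1.0, 0.2, 0.5]
opening: 0.352
t 45.15 tcp [0.395  0.1505 0.2509] yaw 127.3 tilt [ 0.606  0.463 -0.647] q [ 0.26  0.11 -1.18 -0.55  0.29 -0.26] F [-1.   0.2  0.5] op 0.352
[[254.34908665 290.12215038]
 [253.98387033 218.86992049]]
tcp [0.431 0.179 0.211]
row [-0.004, -0.001, -0.002] [0.07, -0.11, 6.07]
```

View pics/w26.png

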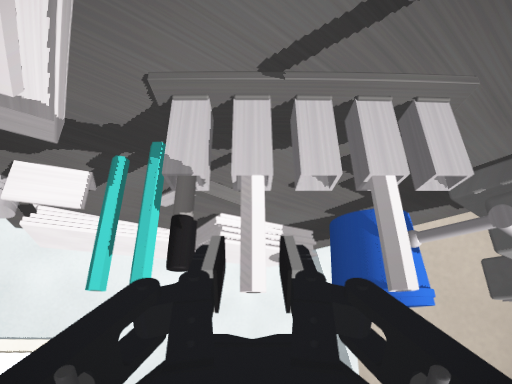

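```bash
python3 -m creep '[[[0,0,0,0,0,1,3],[0,0,0,0,-0.1,2.5,3],[0,0,0,0,-0.1,4,3],[0,0,0,0,-0.1,5.3,3],[0,0,0,0,-0.1,6.1,3],[0,0,0,0,-0.1,6.1,3],[0,0,0,0,-0.1,6.1,1],[0,0,0,0,-0.1,6.1,1],[0,0,0,0,-0.1,6.1,1],[0,0,0,0,-0.1,6.1,1]]]' 60; python3 -m creep '[[[0,0,0,0,0.8,-0.64,1],[0,0,0,0,1.9,-1.6,1],[0,0,0,0,3.1,-2.6,1],[0,0,0,0,4.6,-3.86,1],[0,0,0,0,6.1,-5.1,1],[0,0,0,0,8,-6.7,1],[0,0,0,0,10,-8.4,1],[0,0,0,0,11.9,-10,1],[0,0,0,0,13.6,-11.4,1],[0,0,0,0,13.6,-11.4,1]]]' 60; python3 -c "
from h import *
st();snap('wrist','w27.png');snap('top','t27.png');snap('side','s27.png')"
```

```text
time: 46.45
eef_pos: [0.4313, 0.1783, 0.2114]
orientation: [0.186, 0.403, 0.813, 0.377]
contact_force: [-0.1, -1.1, -0.2]
opening: 0.184
time: 47.7
eef_pos: [0.4327, 0.1786, 0.391]
orientation: [0.188, 0.403, 0.812, 0.379]
contact_force: [0.4, -0.7, -1.5]
opening: 0.183
t 47.7 tcp [0.4327 0.1786 0.391 ] yaw 127.3 tilt [ 0.61   0.464 -0.642] q [ 0.31 -0.1  -0.84 -0.02  0.26 -0.22] F [ 0.4 -0.7 -1.5] op 0.183
```

View pics/w27.png

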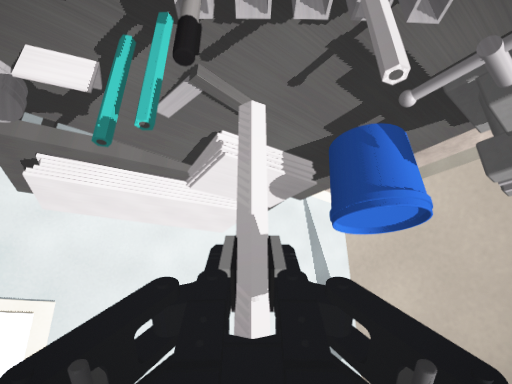

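View pics/s27.png

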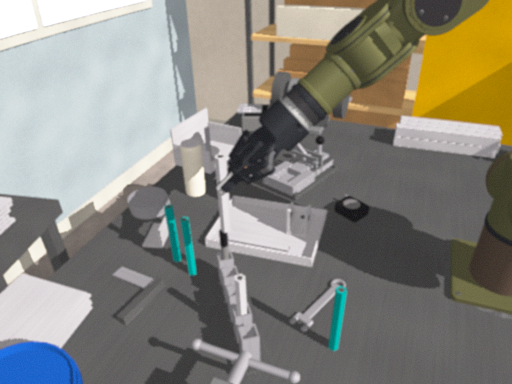

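View pics/t27.png

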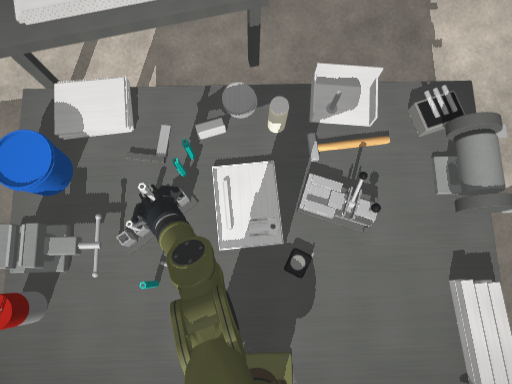

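```bash
python3 - <<'E'
from h import *
a=cv2.imread('pics/t27.png')[150:260,200:300];cv2.imwrite('pics/t27z.png',cv2.resize(a,None,fx=5.4,fy=5.4,interpolation=cv2.INTER_CUBIC))
T=pose();print('shift',(T[:3,:3].T@[-.055,-.08,.015]*100).round(2))
E
```

```text
shift [-3.03 -4.83 -8.  ]
```

View pics/t27z.png

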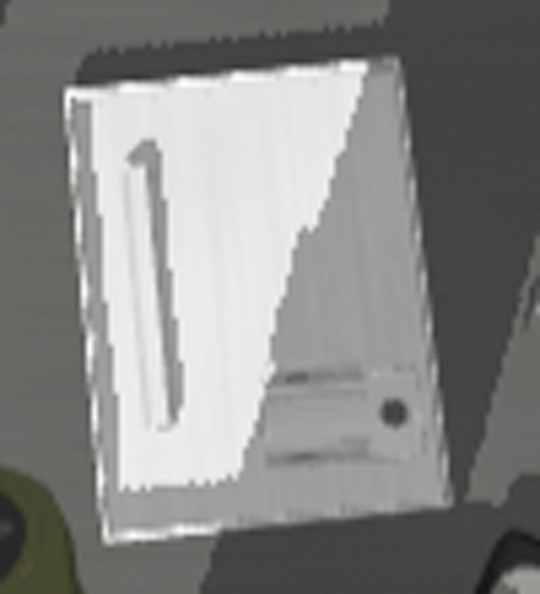

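```bash
python3 - <<'E'
from h import *
from kin import ik
t=snap('top')
c=np.array([.5358,.0141]);th=np.deg2rad(4.53);R2=np.array([[np.cos(th),-np.sin(th)],[np.sin(th),np.cos(th)]])
for u,v in [(141,160),(167,428)]: print((R2.T@(atz(ray(t,(u/5.4+200,v/5.4+150)),.017)[:2]-c)).round(4))
for p in [(.04,.02)]:
    g=R2@p+c;print('G',g.round(4))
for z in (.20,.0185):
    R=Rtilt(4.5,-40);q,e=ik(np.r_[g,z]-.161*R[:,2],R[:,2]);print(z,q.round(2),round(e,4))
E
```

```text
[0.087 0.058]
[-0.0692  0.0573]
G [0.5741 0.0372]
0.2 [ 0.07  0.94  0.73  2.06 -0.01] 0.0
0.0185 [ 0.07  1.04  0.47  1.7  -0.01] 0.0
```

```bash
python3 -m creep '[[[0,0,0,-0.6,-0.9,-1.5,1],[0,0,0,-1.3,-2,-3.4,1],[0,0,0,-2.2,-3.4,-5.6,1],[0,0,0,-3,-4.5,-7.4,1],[0,0,0,-3,-4.8,-8,1],[0,0,0,-3,-4.8,-8,1]]]' 60; python3 -c "
from h import *
st()"
```

```text
time: 48.65
eef_pos: [0.3758, 0.0982, 0.402]
orientation: [0.185, 0.404, 0.813, 0.376]
contact_force: [0.5, 0.4, -1.0]
opening: 0.182
t 48.65 tcp [0.3758 0.0982 0.402 ] yaw 127.2 tilt [ 0.605  0.462 -0.648] q [ 0.11 -0.25 -0.9   0.14  0.41 -0.37] F [ 0.5  0.4 -1. ] op 0.182
```

```bash
python3 -c "
from h import *
gog(np.r_[.5743,.0352,.20],4.5,-40)"
```

```text
tcp [0.677 0.043 0.323]
row [1.516, -0.056, 0.629] [-22.63, 7.5, 20.82]
```

```bash
python3 -m creep '[[[0.1,0,0.04,-1.5,0.5,1.4,1],[0.25,-0.01,0.1,-3.7,1.2,3.4,1],[0.4,-0.015,0.166,-6,2,5.5,1],[0.55,-0.02,0.228,-8.2,2.7,7.5,1],[0.7,-0.025,0.29,-10.4,3.5,9.6,1],[0.85,-0.03,0.352,-12.7,4.2,11.7,1],[1.0,-0.036,0.414,-14.9,5,13.7,1],[1.15,-0.042,0.476,-17.2,5.7,15.8,1],[1.3,-0.047,0.538,-19.4,6.4,17.9,1],[1.45,-0.052,0.6,-21.6,7.2,19.9,1],[1.516,-0.056,0.629,-22.6,7.5,20.8,1],[1.516,-0.056,0.629,-22.6,7.5,20.8,1]]]' 60; python3 -c "
from h import *
st();snap('wrist','w28.png')
gog(np.r_[.5743,.0352,.03],4.5,-40)"
```

```text
time: 50.15
eef_pos: [0.679, 0.0442, 0.3186]
orientation: [-0.233, 0.637, 0.69, -0.252]
contact_force: [1.1, 0.1, -0.8]
opening: 0.184
t 50.15 tcp [0.679  0.0442 0.3186] yaw 94.5 tilt [-0.642 -0.051 -0.765] q [ 0.07  0.96  0.74  2.06 -0.01 -0.01] F [ 1.1  0.1 -0.8] op 0.184
tcp [0.677 0.043 0.153]
row [0.0, 0.0, 0.001] [-0.09, 10.69, 12.88]
```

View pics/w28.png

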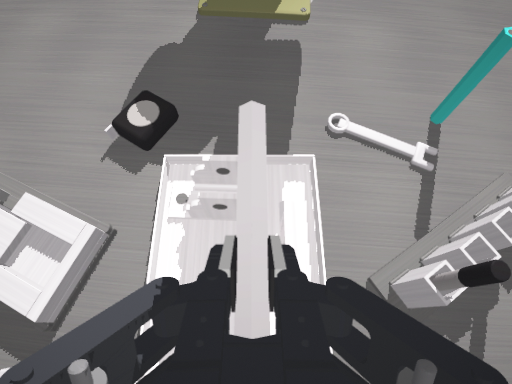

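```bash
python3 -c "
from h import *
gog(np.r_[.584,.0365,.20],4.5,-40)
gog(np.r_[.584,.0365,.03],4.5,-40)"
```

```text
tcp [0.687 0.045 0.323]
row [0.0, 0.0, 0.001] [-0.03, 0.52, -0.77]
tcp [0.687 0.045 0.153]
row [0.0, 0.0, 0.001] [-0.04, 11.44, 12.25]
```

```bash
python3 -m creep '[[[0,0,0,0,1,0.2,1],[0,0,0,0,3.5,3,1],[0,0,0,0,6,6,1],[0,0,0,0,8,8.4,1],[0,0,0,0,9.7,10.2,1],[0,0,0,0,10.9,11.6,1],[0,0,0,0,11.4,12.2,1],[0,0,0,0,11.4,12.2,1]]]' 60; python3 -m creep '[[[0,0,0,0,0.2,0.25,1],[0,0,0,0,0.4,0.5,1],[0,0,0,0,0.6,0.7,1],[0,0,0,0,0.7,0.85,1],[0,0,0,0,0.7,0.85,1]]]';python3 -c "
from h import *
st();snap('wrist','w29.png')"
```

```text
time: 51.2
eef_pos: [0.6871, 0.0451, 0.1543]
orientation: [-0.232, 0.637, 0.691, -0.251]
contact_force: [0.2, -0.6, -1.3]
opening: 0.183
time: 51.82
eef_pos: [0.6869, 0.0451, 0.143]
orientation: [-0.232, 0.637, 0.69, -0.251]
contact_force: [0.1, 0.2, -0.9]
opening: 0.183
t 51.83 tcp [0.6869 0.0451 0.143 ] yaw 94.6 tilt [-0.641 -0.051 -0.766] q [ 0.07  1.07  0.54  1.74 -0.01 -0.01] F [ 0.1  0.2 -0.9] op 0.183
```

View pics/w29.png

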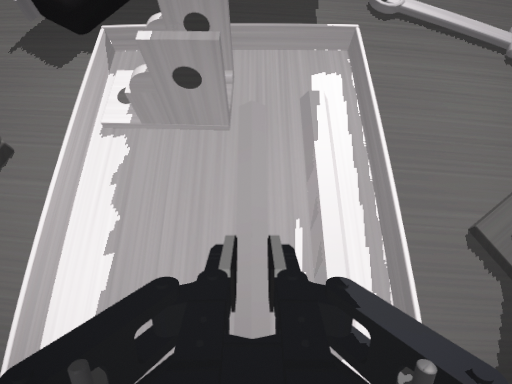

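Pillar C is at (252,100–330), between the bracket and B with clear gaps. Lower slightly and release.

```bash
python3 -m creep '[[[0,0,0,0,0.13,0.15,1],[0,0,0,0,0.26,0.3,1],[0,0,0,0,0.26,0.3,1],[0,0,0,0,0.26,0.3,2.1],[0,0,0,0,0.26,0.3,2.3],[0,0,0,0,0.26,0.3,2.3],[0,0,0,0,-1,-1.2,2.3],[0,0,0,0,-3,-3.6,2.3],[0,0,0,0,-6,-7.2,2.3],[0,0,0,0,-9,-10.8,2.3],[0,0,0,0,-11,-13.2,2.3],[0,0,0,0,-11,-13.2,2.3]]]';python3 -c "
from h import *
st();snap('wrist','w30.png')
go([.35,.15,.38],R=Rtilt(37.3,50))"
```

```text
time: 53.38
eef_pos: [0.6876, 0.045, 0.3193]
orientation: [-0.23, 0.638, 0.691, -0.249]
contact_force: [0.4, 0.3, 0.6]
opening: 0.27
t 53.38 tcp [0.6876 0.045  0.3193] yaw 94.6 tilt [-0.636 -0.05  -0.77 ] q [ 0.07  0.97  0.79  2.08 -0.01 -0.01] F [0.4 0.3 0.6] op 0.27
row [-1.52, 0.056, -0.63] [13.15, -29.26, 16.15]
```

View pics/w30.png

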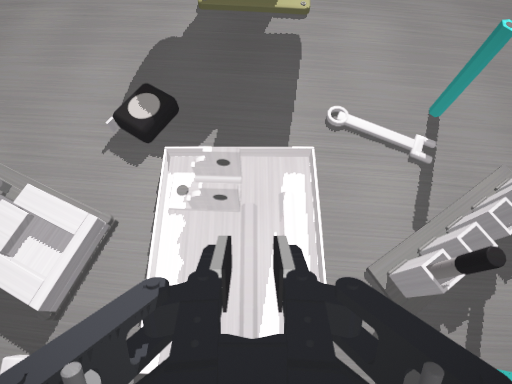

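```bash
python3 -m creep '[[[-0.1,0,-0.04,0.9,-2,1.1,3],[-0.25,0.01,-0.1,2.2,-4.8,2.7,3],[-0.4,0.015,-0.166,3.5,-7.7,4.2,3],[-0.55,0.02,-0.228,4.8,-10.6,5.8,3],[-0.7,0.025,-0.29,6.1,-13.5,7.4,3],[-0.85,0.03,-0.352,7.4,-16.4,9,3],[-1.0,0.036,-0.414,8.7,-19.3,10.6,3],[-1.15,0.042,-0.476,9.9,-22.1,12.2,3],[-1.3,0.047,-0.538,11.2,-25,13.8,3],[-1.45,0.052,-0.6,12.5,-27.9,15.4,3],[-1.52,0.056,-0.63,13.1,-29.2,16.1,3],[-1.52,0.056,-0.63,13.1,-29.2,16.1,3]]]' 60; python3 -c "
from h import *
st()
gog((.469,.332,.108),37.3,50,.06)"
```

```text
time: 54.92
eef_pos: [0.3484, 0.1491, 0.3781]
orientation: [0.187, 0.402, 0.813, 0.378]
contact_force: [0.3, -0.0, -0.7]
opening: 0.353
t 54.92 tcp [0.3484 0.1491 0.3781] yaw 127.3 tilt [ 0.607  0.464 -0.645] q [ 0.3  -0.26 -0.99  0.    0.27 -0.23] F [ 0.3 -0.  -0.7] op 0.353
tcp [0.334 0.229 0.25 ]
row [-0.003, -0.001, -0.0] [7.23, -7.37, 11.13]
```

```bash
python3 -m creep '[[[0,0,0,2,-0.5,0.5,3],[0,0,0,4.5,-1.2,1.5,3],[0,0,0,7.2,-2.5,3,3],[0,0,0,7.2,-4.5,6,3],[0,0,0,7.2,-6.4,9,3],[0,0,0,7.2,-7.4,11.1,3],[0,0,0,7.2,-7.4,11.1,3],[0,0,0,7.2,-7.4,11.1,3]]]' 60; python3 -c "
from h import *
st();T=pose();c=snap('wrist','w31.png');print(proj(c,[[.469,.332,.157],[.469,.332,.108]],T))
gog((.469,.332,.108),37.3,50,0)"
```

```text
time: 55.92
eef_pos: [0.3348, 0.229, 0.2501]
orientation: [0.186, 0.403, 0.813, 0.377]
contact_force: [0.2, -0.6, -0.8]
opening: 0.35
t 55.92 tcp [0.3348 0.229  0.2501] yaw 127.3 tilt [ 0.607  0.463 -0.646] q [ 0.58  0.09 -1.24 -0.63  0.05 -0.04] F [ 0.2 -0.6 -0.8] op 0.35
[[254.28683337 291.1139633 ]
 [254.02509902 219.66928308]]
tcp [0.371 0.257 0.211]
row [-0.002, -0.001, -0.001] [0.05, -0.04, 6.03]
```

View pics/w31.png

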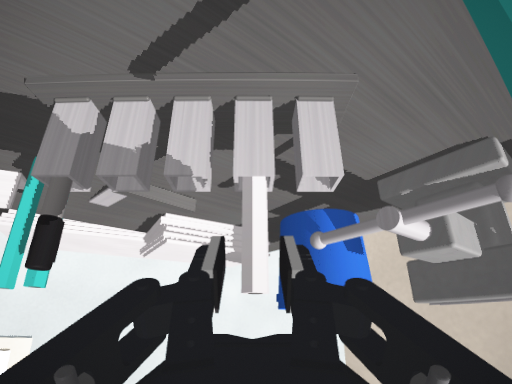

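```bash
python3 -m creep '[[[0,0,0,0,0,1,3],[0,0,0,0.1,0,2.5,3],[0,0,0,0.1,0,4,3],[0,0,0,0.1,0,5.3,3],[0,0,0,0.1,0,6.1,3],[0,0,0,0.1,0,6.1,3],[0,0,0,0.1,0,6.1,1],[0,0,0,0.1,0,6.1,1],[0,0,0,0.1,0,6.1,1],[0,0,0,0.1,0,6.1,1]]]' 60; python3 -m creep '[[[0,0,0,0,0.8,-0.64,1],[0,0,0,0,1.9,-1.6,1],[0,0,0,0,3.1,-2.6,1],[0,0,0,0,4.6,-3.86,1],[0,0,0,0,6.1,-5.1,1],[0,0,0,0,8,-6.7,1],[0,0,0,0,10,-8.4,1],[0,0,0,0,11.9,-10,1],[0,0,0,0,13.6,-11.4,1],[0,0,0,0,13.6,-11.4,1]]]' 60; python3 -c "
from h import *
st();snap('wrist','w32.png');snap('top','t32.png');snap('side','s32.png')"
```

```text
time: 57.22
eef_pos: [0.3712, 0.2581, 0.2116]
orientation: [0.187, 0.403, 0.812, 0.378]
contact_force: [-1.0, -1.1, 1.3]
opening: 0.185
time: 58.48
eef_pos: [0.372, 0.2584, 0.391]
orientation: [0.188, 0.402, 0.812, 0.38]
contact_force: [0.1, 0.7, -0.9]
opening: 0.187
t 58.48 tcp [0.372  0.2584 0.391 ] yaw 127.3 tilt [ 0.611  0.465 -0.641] q [ 0.59 -0.14 -0.88 -0.05  0.05 -0.04] F [ 0.1  0.7 -0.9] op 0.187
```

View pics/w32.png

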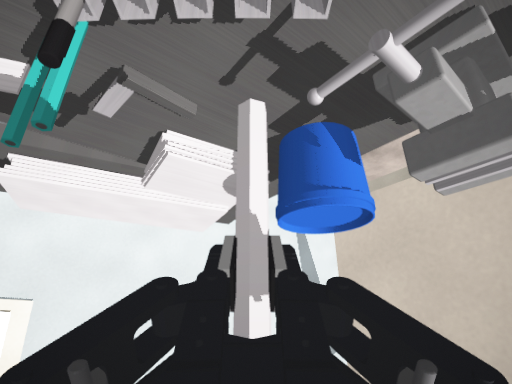

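View pics/s32.png

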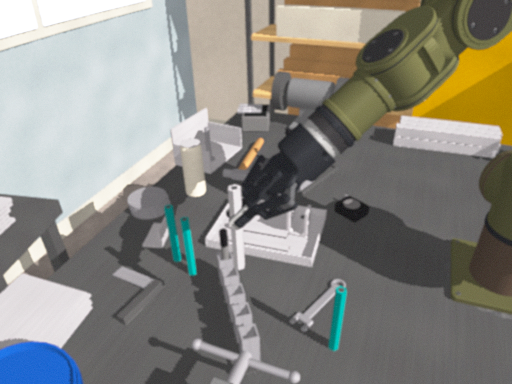

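```bash
python3 -c "
import cv2
a=cv2.imread('pics/t32.png')[150:260,200:300];cv2.imwrite('pics/t32z.png',cv2.resize(a,None,fx=5.4,fy=5.4,interpolation=cv2.INTER_CUBIC))"
```

```text
(no output)
```

View pics/t32z.png

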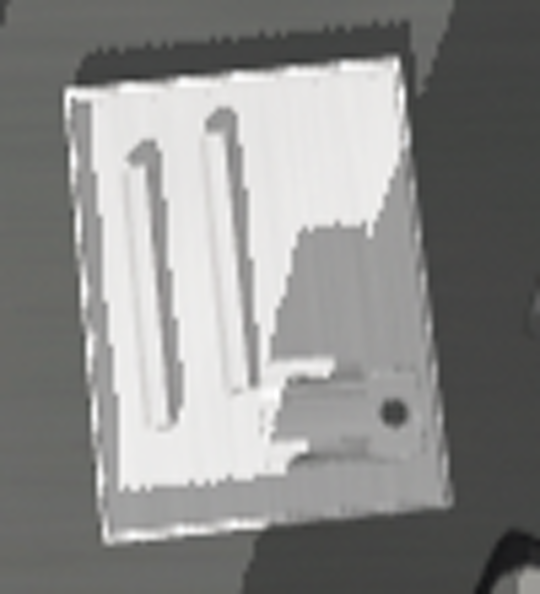

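```bash
python3 - <<'E'
from h import *
from kin import *
t=snap('top');s=snap('side')
print('spray top',tri([ray(t,(279,101)),ray(s,(191,146))]), 'base',atz(ray(t,(274,131)),0))
c=np.array([.5358,.0141]);th=np.deg2rad(4.53);R2=np.array([[np.cos(th),-np.sin(th)],[np.sin(th),np.cos(th)]])
for u,v in [(222,130),(243,385)]: print('C',(R2.T@(atz(ray(t,(u/5.4+200,v/5.4+150)),.017)[:2]-c)).round(4))
for u,v in [(262,367),(335,363),(410,372)]: print('bracket far edge',[(R2.T@(atz(ray(t,(u/5.4+200,v/5.4+150)),z)[:2]-c)).round(4) for z in (.075,.039,.009)])
g=R2@[.063,-.03]+c;print('G',g.round(4))
p=np.load('p.npy')
for z in (.20,.17,.0185):
    R=Rtilt(4.5,-40);q,e=ik(np.r_[g,z]-.161*R[:,2],R[:,2]);print(z,q.round(2),round(e,4),'tcp',fk(q,p)[0].round(3),'wrist',(fk(q,p)[0]-p[6]*R[:,2]).round(3))
T=pose();print('shift',(T[:3,:3].T@[0,-.16,.015]*100).round(2))
E
```

```text
spray top (array([ 0.81078368, -0.0873434 ,  0.14832366]), np.float64(0.0070286845757542874)) base [ 0.78081793 -0.07749358  0.        ]
C [0.1001 0.0096]
C [-0.0493  0.0122]
bracket far edge [array([-0.0481,  0.0009]), array([-0.0432,  0.0006]), array([-0.0391,  0.0004])]
bracket far edge [array([-0.05  , -0.0386]), array([-0.0451, -0.0401]), array([-0.0411, -0.0413])]
bracket far edge [array([-0.0591, -0.0785]), array([-0.0545, -0.0812]), array([-0.0506, -0.0834])]
G [ 0.601  -0.0108]
0.2 [ 0.01  1.    0.86  2.12 -0.05] 0.0046 tcp [ 0.701 -0.003  0.322] wrist [0.796 0.005 0.435]
0.17 [ 0.01  1.02  0.82  2.07 -0.05] 0.0 tcp [ 0.704 -0.003  0.293] wrist [0.799 0.005 0.406]
0.0185 [ 0.01  1.1   0.6   1.77 -0.05] 0.0 tcp [ 0.704 -0.003  0.142] wrist [0.799 0.005 0.255]
shift [-12.73  -5.12  -8.37]
```

```bash
python3 -m creep '[[[0,0,0,-1.8,-0.7,-1.2,1],[0,0,0,-4,-1.6,-2.7,1],[0,0,0,-7,-2.8,-4.6,1],[0,0,0,-10,-4,-6.6,1],[0,0,0,-12.7,-5.1,-8.4,1],[0,0,0,-12.7,-5.1,-8.4,1],[0,0,0,-12.7,-5.1,-8.4,1]]]' 60; python3 -c "
from h import *
st()
gog(np.r_[.6011,-.0128,.175],10,-40)"
```

```text
time: 59.6
eef_pos: [0.3707, 0.0979, 0.4016]
orientation: [0.186, 0.403, 0.813, 0.376]
contact_force: [0.1, -0.9, -0.6]
opening: 0.185
t 59.6 tcp [0.3707 0.0979 0.4016] yaw 127.3 tilt [ 0.606  0.462 -0.648] q [ 0.11 -0.26 -0.91  0.14  0.41 -0.37] F [ 0.1 -0.9 -0.6] op 0.185
tcp [0.703 0.005 0.298]
row [1.532, -0.046, 0.525] [-27.53, 5.66, 22.53]
```

```bash
python3 -m creep '[[[0.1,0,0.035,-1.8,0.4,1.5,1],[0.25,-0.008,0.086,-4.5,0.9,3.7,1],[0.4,-0.012,0.137,-7.2,1.5,5.9,1],[0.55,-0.016,0.188,-9.9,2,8.1,1],[0.7,-0.02,0.24,-12.6,2.6,10.3,1],[0.85,-0.025,0.29,-15.3,3.1,12.5,1],[1.0,-0.03,0.343,-18,3.7,14.7,1],[1.15,-0.034,0.394,-20.7,4.2,16.9,1],[1.3,-0.039,0.445,-23.4,4.8,19.1,1],[1.45,-0.043,0.5,-26,5.4,21.3,1],[1.532,-0.046,0.525,-27.5,5.7,22.5,1],[1.532,-0.046,0.525,-27.5,5.7,22.5,1]]]' 60; python3 -c "
from h import *
st();snap('wrist','w33.png');snap('side','s33.png')
gog(np.r_[.6011,-.0128,.03],10,-40)"
```

```text
time: 61.1
eef_pos: [0.7049, 0.0074, 0.292]
orientation: [-0.221, 0.602, 0.72, -0.263]
contact_force: [1.0, -0.5, -1.7]
opening: 0.189
t 61.1 tcp [0.7049 0.0074 0.292 ] yaw 100.2 tilt [-0.636 -0.113 -0.763] q [ 0.03  1.03  0.84  2.08 -0.09 -0.11] F [ 1.  -0.5 -1.7] op 0.189
tcp [0.703 0.005 0.153]
row [0.001, 0.001, 0.002] [-0.2, 9.21, 11.07]
```

View pics/w33.png

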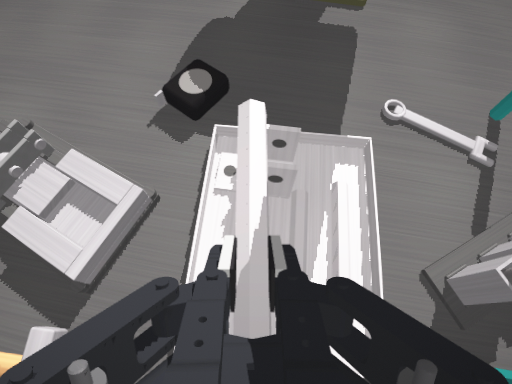

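View pics/s33.png

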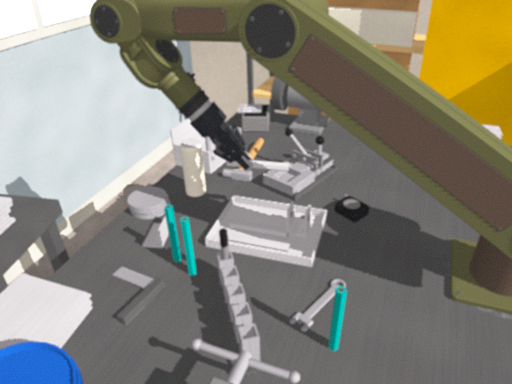

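```bash
python3 -m creep '[[[0,0,0,-0.2,1.5,1.7,1],[0,0,0,-0.2,3.2,3.8,1],[0,0,0,-0.2,4.3,5.1,1],[0,0,0,-0.2,4.3,5.1,1]]]' 60; python3 - <<'E'
from h import *
st();T=pose();c=snap('wrist','w34.png');snap('top','t34.png')
G=T[:3,3]+.161*T[:3,2];ax=T[:3,1]*np.sin(np.deg2rad(50))+0*T[:3,2]
up=np.array([0,0,1.]);
f=np.array([T[0,2],T[1,2],0]);f/=np.linalg.norm(f)
print('G',G,'foot est',G+.1*f)
E
```

```text
time: 61.7
eef_pos: [0.703, 0.0056, 0.2313]
orientation: [-0.22, 0.603, 0.721, -0.262]
contact_force: [-0.9, 0.1, -1.8]
opening: 0.185
t 61.7 tcp [0.703  0.0056 0.2313] yaw 100.2 tilt [-0.632 -0.113 -0.766] q [ 0.03  1.04  0.71  1.93 -0.1  -0.12] F [-0.9  0.1 -1.8] op 0.185
G [ 0.60113557 -0.01252182  0.10792019] foot est [ 0.5026908  -0.03008962  0.10792019]
```

View pics/w34.png

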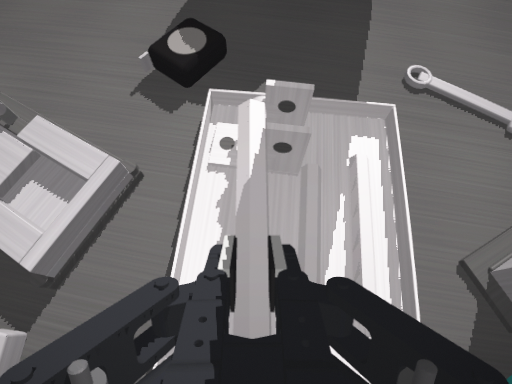

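```bash
python3 - <<'E'
from h import *
T=pose();c=snap('wrist')
for uv,z in [((303,174),.003),((266,169),.003),((208,166),.003),((310,128),.075),((311,86),.075)]: print(uv,atz(ray(c,uv,T),z).round(4))
E
```

```text
(303, 174) [0.4904 0.0182 0.003 ]
(266, 169) [ 0.4914 -0.0191  0.003 ]
(208, 166) [ 0.4983 -0.0773  0.003 ]
(310, 128) [0.4885 0.0116 0.075 ]
(311, 86) [0.4459 0.0085 0.075 ]
```

```bash
python3 -c "
from h import *
gog(np.r_[.605,-.0125,.03],10,-40)"
```

```text
tcp [0.707 0.005 0.153]
row [0.003, 0.001, 0.002] [-0.04, 5.31, 5.88]
```

```bash
python3 -m creep '[[[0,0,0,0,0.6,0,1],[0,0,0,0,2,2,1],[0,0,0,0,3.4,3.6,1],[0,0,0,0,4.6,5,1],[0,0,0,0,5.3,5.9,1],[0,0,0,0,5.3,5.9,1]]]' 60; python3 -m creep '[[[0,0,0,0,0.2,0.25,1],[0,0,0,0,0.4,0.5,1],[0,0,0,0,0.6,0.7,1],[0,0,0,0,0.8,1.0,1],[0,0,0,0,0.8,1.0,1]]]';python3 -c "
from h import *
st();snap('wrist','w35.png')"
```

```text
time: 62.6
eef_pos: [0.7063, 0.0059, 0.152]
orientation: [-0.22, 0.603, 0.721, -0.262]
contact_force: [0.3, 0.3, -0.3]
opening: 0.185
time: 63.22
eef_pos: [0.7062, 0.0059, 0.1414]
orientation: [-0.219, 0.603, 0.721, -0.262]
contact_force: [1.7, 0.7, 6.4]
opening: 0.181
t 63.23 tcp [0.7062 0.0059 0.1414] yaw 100.2 tilt [-0.631 -0.113 -0.767] q [ 0.03  1.1   0.62  1.78 -0.1  -0.12] F [1.7 0.7 6.4] op 0.181
```

View pics/w35.png

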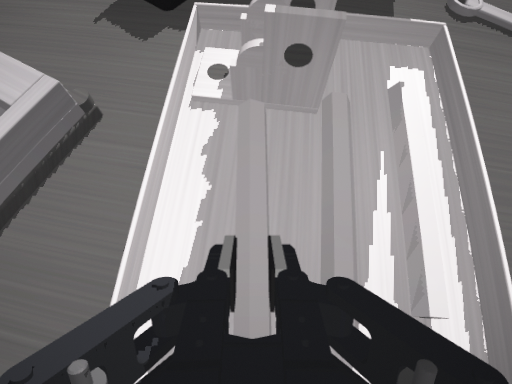

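```bash
python3 - <<'E'
from h import *
T=pose();c=snap('wrist')
print(proj(c,[[.506,-.0295,.0265],[.506,-.0295,.0095],[.493,-.0295,.009],[.493,-.0295,.003]],T).round(1))
for uv,z in [((252,100),.0265),((215,106),.009),((290,109),.009)]: print(uv,atz(ray(c,uv,T),z).round(4))
a=cv2.imread('pics/w35.png')[60:160,190:340];cv2.imwrite('pics/w35z.png',cv2.resize(a,None,fx=5,fy=5,interpolation=cv2.INTER_CUBIC))
E
```

```text
[[254.1  96.5]
 [253.9 114. ]
 [257.2  99.8]
 [257.  105.6]]
(252, 100) [ 0.509  -0.0303  0.0265]
(215, 106) [ 0.5035 -0.0573  0.009 ]
(290, 109) [ 0.4969 -0.0059  0.009 ]
```

View pics/w35z.png

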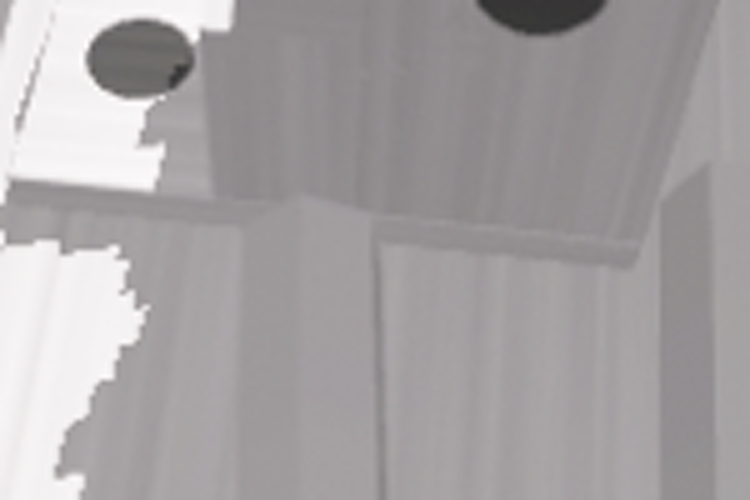

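```bash
python3 -m creep '[[[0,0,0,0,0,0,2.0],[0,0,0,0,0,0,2.3],[0,0,0,0,0,0,2.3],[0,0,0,0,-1,-1.2,2.3],[0,0,0,0,-3,-3.6,2.3],[0,0,0,0,-6,-7.2,2.3],[0,0,0,0,-9,-10.8,2.3],[0,0,0,0,-10,-12,2.3],[0,0,0,0,-10,-12,2.3]]]';python3 -c "
from h import *
st();snap('wrist','w36.png')
go([.40,.0,.45],R=Rdown(90))"
```

```text
time: 64.45
eef_pos: [0.7066, 0.0059, 0.3001]
orientation: [-0.218, 0.604, 0.721, -0.26]
contact_force: [0.3, 0.3, 0.3]
opening: 0.27
t 64.45 tcp [0.7066 0.0059 0.3001] yaw 100.2 tilt [-0.628 -0.113 -0.77 ] q [ 0.03  1.03  0.86  2.09 -0.1  -0.12] F [0.3 0.3 0.3] op 0.27
row [-0.693, 0.061, 0.17] [4.82, -32.97, 7.72]
```

View pics/w36.png

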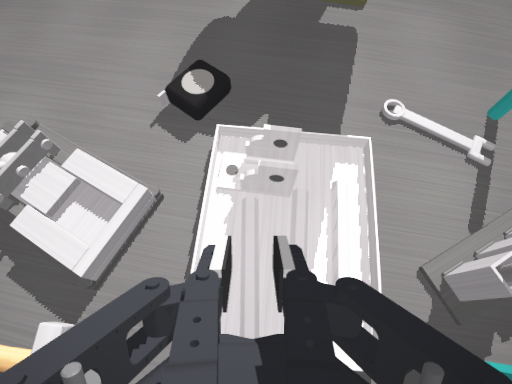

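```bash
python3 -m creep '[[[-0.1,0,0,0.5,-4,-1,2.3],[-0.2,0.02,0.04,1,-8,-1,2.3],[-0.3,0.03,0.08,2,-13,0,2.3],[-0.45,0.04,0.11,3,-18,2,2.3],[-0.6,0.05,0.15,4,-24,4,2.3],[-0.693,0.061,0.17,4.8,-29,6,2.3],[-0.693,0.061,0.17,4.8,-33,7.7,2.3],[-0.693,0.061,0.17,4.8,-33,7.7,2.3]]]';python3 -c "
from h import *
st();snap('wrist','w37.png');c=snap('top','t37.png');snap('side','s37.png')
a=c['pixels'][150:260,200:300,::-1];cv2.imwrite('pics/t37z.png',cv2.resize(a,None,fx=5.4,fy=5.4,interpolation=cv2.INTER_CUBIC))"
```

```text
time: 65.5
eef_pos: [0.3966, -0.0005, 0.4506]
orientation: [0.0, 0.707, 0.707, -0.0]
contact_force: [-0.3, -0.7, -1.0]
opening: 0.269
t 65.5 tcp [ 0.3966 -0.0005  0.4506] yaw 90.0 tilt [-0. -0. -1.] q [-0.    0.02 -0.31  1.24 -0.   -0.  ] F [-0.3 -0.7 -1. ] op 0.269
```

View pics/w37.png

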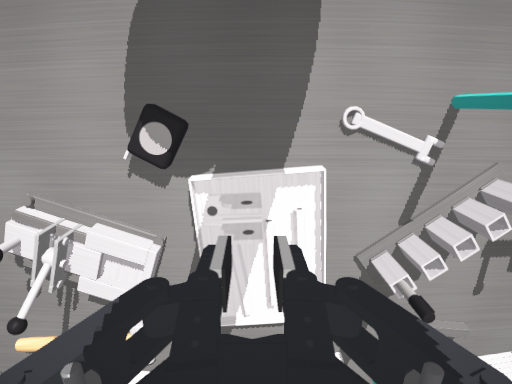

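View pics/s37.png

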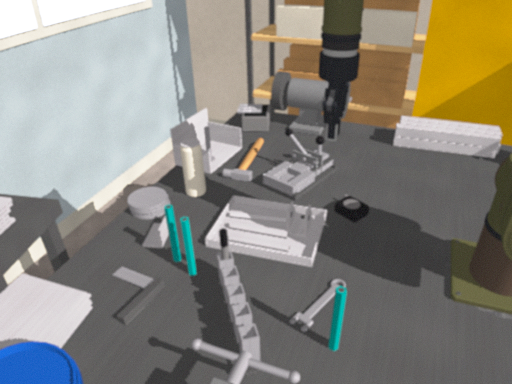

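View pics/t37.png

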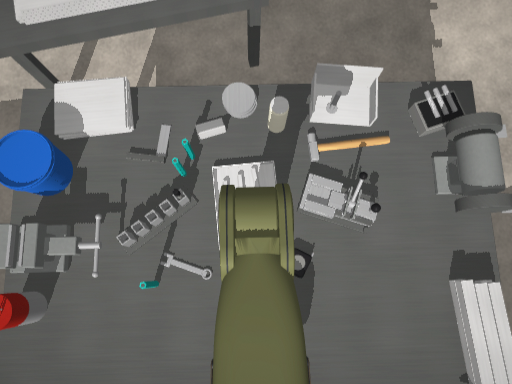

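The arm hides the tray from the top camera, so I'll move it aside for the final check.

```bash
python3 -m creep '[[[0,0,0,-4,-0.5,0,2.3],[0,0,0,-9,-1.5,0,2.3],[0,0,0,-14,-3,0,2.3],[0,0,0,-19,-5,0,2.3],[0,0,0,-24,-7,0,2.3],[0,0,0,-29,-9,0,2.3],[0,0,0,-34,-11,0,2.3],[0,0,0,-34,-11,0,2.3],[0,0,0,-34,-11,0,2.3]]]';python3 - <<'E'
from h import *
st();c=snap('top','t38.png');s=snap('side','s38.png')
a=c['pixels'][150:260,200:300,::-1];cv2.imwrite('pics/t38z.png',cv2.resize(a,None,fx=5.4,fy=5.4,interpolation=cv2.INTER_CUBIC))
a=s['pixels'][180:280,190:350,::-1];cv2.imwrite('pics/s38z.png',cv2.resize(a,None,fx=4.8,fy=4.8,interpolation=cv2.INTER_CUBIC))
for l in ['lever_knob','slide_knob']:
    for n in ['top','side']: print(l,n,[(np.round(x['uv'],1),round(x['score'],2)) for x in bot.place_of(n,l)][:2])
E
```

```text
time: 66.78
eef_pos: [0.2911, -0.3408, 0.4484]
orientation: [-0.001, 0.707, 0.707, 0.0]
contact_force: [0.3, -0.4, 0.3]
opening: 0.271
t 66.78 tcp [ 0.2911 -0.3408  0.4484] yaw 90.0 tilt [-0.002  0.002 -1.   ] q [-0.86  0.11 -0.21  1.25  0.   -0.86] F [ 0.3 -0.4  0.3] op 0.271
lever_knob top [(array([365.6, 175.3]), 0.45)]
lever_knob side [(array([287.1, 132.1]), 0.7), (array([299.7, 221.1]), 0.7)]
slide_knob top [(array([375. , 208.8]), 0.68)]
slide_knob side [(array([317.7, 138.8]), 0.8), (array([299.9, 220.9]), 0.27)]
```

View pics/t38z.png

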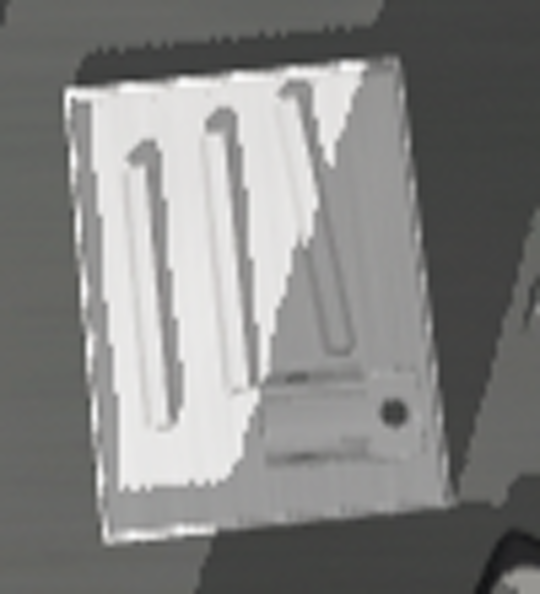

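View pics/s38z.png

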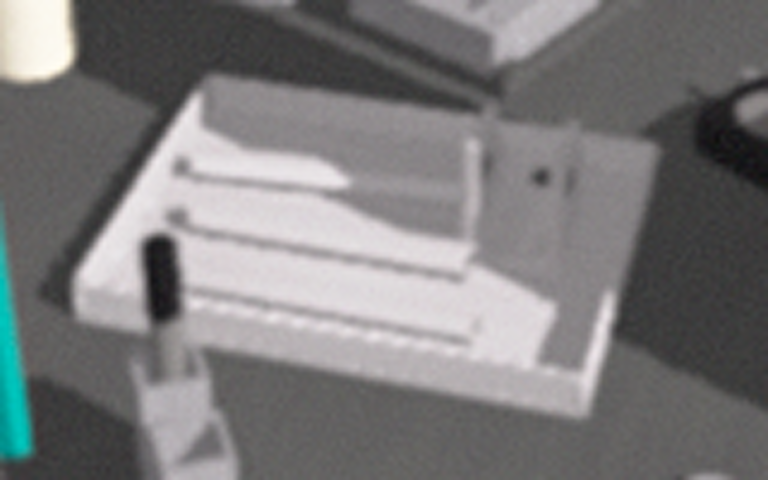

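View pics/t38.png

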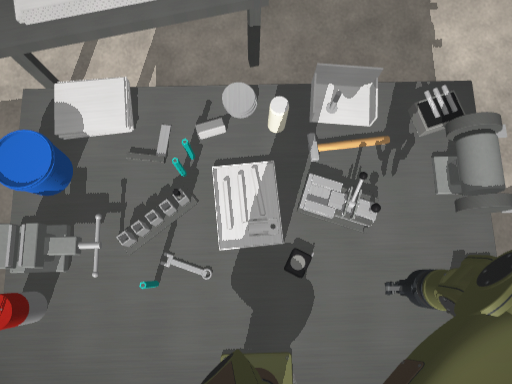

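The top view shows three flat pillars clear of the upright bracket, the other tube tops empty and the marker still in the rack. The lever ball at (365,175) and slide knob at (375,209) are where they began. Handing in.

```bash
python3 -c "
from h import *
print(bot.hand_in()); st()"
```

```text
the job is handed in; nothing more can be done
None
the job is handed in; nothing more can be done
```

The kit is made up and handed in at about 67 s of the 210 s allowed; the hand-in reports no verdict.

**What I did:**
- **Fixture:** I flipped the cam lever free and drew the slide back about 40 mm to its stop. After taking the bracket out, I pushed the slide home to its stop and flipped the lever back to locked.
- **Bracket:** I lifted it out of the nest and stood it on its base in the tray.
- **Pillars:** three were present. I pulled each from the rack and laid it flat in the tray. The marker and the turquoise look-alikes were not touched.
- **Tray knock:** the tray was knocked about 2.5 cm aside partway through. I measured it again before laying the pillars.

**Last checks:**
- In the last top and side pictures the bracket is upright and the pillars lie flat and apart. I judged "flat" and "upright" by eye.
- All the other tubes are empty, and the marker and bystanding tools are where they started.
- The lever and slide knobs are within 1–2 pixels of where they began.
- The arm was clear of everything.

**Disagreements and oddities:**
- The wrist and top cameras differed by 3–6 mm on the tray corners.
- The last pillar met about 6 N just before release, probably the fingertips on the tray floor. It lies flat, with a small gap of roughly 5–10 mm to the bracket.

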